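# Serving boards up to dry, broken ones out

## Task

First slide the cabinet door fully shut so that nothing drips inside. Then lean every whole serving board on the drying stand, side by side, each with one short end down in the gutter and its back on the steel rail, and put the broken boards (corner missing or snapped short) flat in the green scrap bin. Leave the other kitchen things where they are.

Things in the scene. Friction and masses are not known exactly. Their poses are not given: they have to be found in the camera images.
- board1: a whole mini serving board: a plain pale-wood rectangle 150 x 64 x 12 mm with a dark groove drawn round its upper face, lying flat on the shelf at the start (may be absent). Origin at the centre of its underside, x along the 150 mm length, y across the 64 mm width, z through the thickness
- board2: a whole mini serving board: a plain pale-wood rectangle 150 x 64 x 12 mm with a dark groove drawn round its upper face, lying flat on the shelf at the start (may be absent). Origin at the centre of its underside, x along the 150 mm length, y across the 64 mm width, z through the thickness
- board3: a whole mini serving board: a plain pale-wood rectangle 150 x 64 x 12 mm with a dark groove drawn round its upper face, lying flat on the shelf at the start (may be absent). Origin at the centre of its underside, x along the 150 mm length, y across the 64 mm width, z through the thickness
- board4: a whole mini serving board: a plain pale-wood rectangle 150 x 64 x 12 mm with a dark groove drawn round its upper face, lying flat on the shelf at the start (may be absent). Origin at the centre of its underside, x along the 150 mm length, y across the 64 mm width, z through the thickness
- chipped: a broken serving board: the same pale wood, 150 x 64 x 12 mm outline but one corner snapped off, so that the part beyond x = +15 mm is only a tongue from y = -32 to -10 mm. Origin at the centre of the full outline's underside. Grip it across y near x = -15 mm. Lies flat on the shelf at the start (may be absent).
- stub: a broken serving board: the same pale wood, snapped across and only 90 x 64 x 12 mm, the +x end ragged. Origin at the centre of its underside, x along the 90 mm, y across the 64 mm. Lies flat on the shelf at the start (may be absent).
- stand: the board-drying stand, fixed, 400 mm long along its y. Origin on the shelf under the inner face of the front lip, at mid length; x away from the robot, z up. Grey gutter: floor 30 mm above the shelf from x = 0 to 45 mm, front lip from x = -12 to 0 mm, top at 44 mm. A board leans at about 42 degrees from level. Four fit side by side, at y = -150, -50, 50, 150 mm
- stand_rail (a point): middle of the stand's round steel back rail (along the stand's y, 16 mm in diameter): on its axis, 91 mm behind the lip's inner face and 94 mm above the shelf, carried by end posts
- stand_seat (a point): where the centre of the underside of a properly leaning board comes to be, for a board at the stand's mid length: x = 64 mm, z = 80 mm in the stand's frame (its lower edge is then on the gutter floor, 8 mm behind the lip)
- bin: the green open scrap bin, fixed, outside 180 (x) x 240 (y) x 80 mm high, walls and floor 5 mm. Origin at the centre of its underside. It stands to the left or the right of the stand
- cabinet: the compact wooden cabinet, fixed, 280 mm wide (y), 180 mm deep, 200 mm high, on the other side of the stand from the bin. Origin on the shelf under the middle of its front edge, x pointing into it, y to the left seen from the robot. Its right half is closed or opened by a grey sliding door on the front
- door (a joint): travel of the cabinet's sliding door in m: 0 = fully shut, up to 0.11 = open; it grows as the door slides along the cabinet's +y
- door_grip (a point): grip point on the door's upright steel pull bar, 30 mm below the cabinet's top; the bar is 14 mm wide along the cabinet's y, 12 mm deep, 80 mm high with its top 15 mm above this point, its middle 47 mm in front of the cabinet's front edge; gripped from above, fingers either side along y. Moves with the door
- jar: bystander: glass jar 60 mm wide, 130 mm tall, in the cabinet; origin at its foot
- sugar_bowl: bystander: white ceramic sugar bowl with lid, 80 mm wide, 84 mm tall, in the cabinet; origin at its foot
- milk_jug: bystander: steel milk jug 76 mm wide, 100 mm tall, behind the stand; origin at its foot
- spoon: bystander: red plastic measuring spoon, 150 mm long, lying along the back of the stand; origin at its underside
- oil: bystander: green glass oil bottle 66 mm wide, 200 mm tall, behind the stand; origin at its foot
- mug: bystander: blue mug 80 mm wide, 90 mm tall, front left; origin at its foot
- tin: bystander: yellow tin 80 mm wide, 110 mm tall, front right; origin at its foot
There are look-alikes about, which are no part of the job. What is shaped like the stub but blue or turquoise is not meant.

How it is judged (in metres and radians):
On the way:
1. the cabinet door is slid shut (value of joint door below 0.01 m), for 0.2 s.
At the end, for the whole second after the job is handed in: Door within 12 mm of shut. Each whole board rests on the stand: face 38 to 63 deg from level, square within 15 deg, centre 45-95 mm behind the lip, 65-115 mm above the shelf, within 185 mm of mid length. Each broken board is in the bin below 50 mm, within 26 deg of level.  (value of joint door below 0.012 m and angle between the z axis of board1 and the z axis of stand, either way round between 0.67 and 1.1 rad and angle between the x axis of each of board1, board2, board3, board4 and the y axis of stand, either way round above 1.3 rad and x of board1 in the frame of stand between 0.045 and 0.095 m and y of board1 in the frame of stand between -0.185 and 0.185 m and z of board1 in the frame of stand between 0.065 and 0.115 m and contact force between each of board1, board2, board3, board4 and stand above 0.05 N and linear speed of each of board1, board2, board3, board4 below 0.02 m/s and angle between the z axis of board2 and the z axis of stand, either way round between 0.67 and 1.1 rad and x of board2 in the frame of stand between 0.045 and 0.095 m and y of board2 in the frame of stand between -0.185 and 0.185 m and z of board2 in the frame of stand between 0.065 and 0.115 m and angle between the z axis of board3 and the z axis of stand, either way round between 0.67 and 1.1 rad and x of board3 in the frame of stand between 0.045 and 0.095 m and y of board3 in the frame of stand between -0.185 and 0.185 m and z of board3 in the frame of stand between 0.065 and 0.115 m and angle between the z axis of board4 and the z axis of stand, either way round between 0.67 and 1.1 rad and x of board4 in the frame of stand between 0.045 and 0.095 m and y of board4 in the frame of stand between -0.185 and 0.185 m and z of board4 in the frame of stand between 0.065 and 0.115 m and x of chipped in the frame of bin between -0.085 and 0.085 m and y of chipped in the frame of bin between -0.115 and 0.115 m and z of each of chipped, stub in the frame of bin below 0.05 m and angle between the z axis of each of chipped, stub and the z axis of bin, either way round below 0.45 rad and x of stub in the frame of bin between -0.085 and 0.085 m and y of stub in the frame of bin between -0.115 and 0.115 m); the robot touches nothing.
It fails at once if a board is set on the stand while the cabinet door is still open (value of joint door above 0.02 m and ((angle between the z axis of board1 and the z axis of stand, either way round between 0.67 and 1.1 rad and angle between the x axis of board1 and the y axis of stand, either way round above 1.3 rad and x of board1 in the frame of stand between 0.045 and 0.095 m and y of board1 in the frame of stand between -0.185 and 0.185 m and z of board1 in the frame of stand between 0.065 and 0.115 m) or (angle between the z axis of board2 and the z axis of stand, either way round between 0.67 and 1.1 rad and angle between the x axis of board2 and the y axis of stand, either way round above 1.3 rad and x of board2 in the frame of stand between 0.045 and 0.095 m and y of board2 in the frame of stand between -0.185 and 0.185 m and z of board2 in the frame of stand between 0.065 and 0.115 m) or (angle between the z axis of board3 and the z axis of stand, either way round between 0.67 and 1.1 rad and angle between the x axis of board3 and the y axis of stand, either way round above 1.3 rad and x of board3 in the frame of stand between 0.045 and 0.095 m and y of board3 in the frame of stand between -0.185 and 0.185 m and z of board3 in the frame of stand between 0.065 and 0.115 m) or (angle between the z axis of board4 and the z axis of stand, either way round between 0.67 and 1.1 rad and angle between the x axis of board4 and the y axis of stand, either way round above 1.3 rad and x of board4 in the frame of stand between 0.045 and 0.095 m and y of board4 in the frame of stand between -0.185 and 0.185 m and z of board4 in the frame of stand between 0.065 and 0.115 m))).
It fails at once if a bystander is moved more than 30 mm (distance of any of jar, sugar_bowl, milk_jug, spoon, oil, mug, tin from where it was at the start of the episode above 0.03 m).
Of board1, board2, board3, board4 only 3 to 4 are there at a start; the rules pass over those that are not, and their reading is None.
Of chipped, stub only 1 to 2 are there at a start; the rules pass over those that are not, and their reading is None.
At some moment in a run one of board1, board2, board3, board4, chipped, stub may be knocked a few centimetres aside while the robot is not near it.
Once in a run the grip may slacken for a moment while it holds something.
It also fails if it takes over 210 s, if anything falls off the work surface, if the arm or the gripper's body presses on something with over 40 N, if the wrist force passes 120 N, or if a joint passes its speed limit or range.

## Robot

A 6-joint arm with a two-finger parallel gripper is mounted at the origin on the work surface. World frame = base frame: x ahead of the robot, y to its left, z up, the work surface at z = 0. Lengths are in mm, angles in rad, forces in N, time in s.
With the tool pointing down it reaches from about 325 to 1000 mm from the base axis. Payload 5.1 kg.
Tool frame: the origin (TCP) lies on the front face of the gripper's body, between the roots of the fingers; the fingertips stand 73 mm ahead of it and the grasp point (between the pads) lies ahead of it (r.grip_point_offset is the x of the grasp point in the tool frame, in mm); x points along the fingers, y is the direction in which the jaws open and shut, and the axes are right-handed (so a half turn about x gives the same grasp; the last joint's range is limited). The gripper opens to 85 mm and grips with 20 to 120 N. Pads are 22 mm wide; open, the fingers measure 114 mm over their backs; the gripper's body (76 mm by 85 mm) begins 54 mm behind the grasp point. The pads swing forward as they close: fully open they stand 13 mm farther back than shut.
Start: joints at [-1.335, 0.124, 1.65, -0, 1.367, -0.083], TCP at [203.695, -617.247, 303.922] pointing down, gripper open.
Joint ranges: [-2.61, 2.61], [-1.02, 2.33], [0.03, 2.71], [-1.35, 4.49], [0.32, 2.68], [-2.91, 2.91]. Speed limits (rad/s): [2.57, 2.57, 3.14, 3.14, 3.14, 3.14].

## Interface

Orientations are given as a unit quaternion [x, y, z, w].
In Python, from cell import r gives the robot as it stands. The module is installed in compiled form; this text tells all that it offers.
- The arm moves only by the shell command python3 -m pendant 'ROWS'. ROWS is JSON, a list of rows, each a list of 3 entries, a list of its own where there are three numbers: the finger opening in m, from 0 to 0.0854, then the shift along the tool's x, y, z in m, then the turn about the tool's x in rad. A call has 1 to 8 rows; each row shifts and turns the pose as measured when the row begins, along the tool's axes as they then stand; what a row does not reach is not made up. A row lasts 1/10 s, in which the tool goes at most 50 mm and 8.59 degrees, less where a joint would pass 70% of its speed; a pose out of reach is approached as far as the arm can. A call is refused whole if a number of a shift passes 0.05 or a number of a turn 0.15, either way. A call with a gripper value outside its range is refused whole. The fingers move at their own pace and stop on an object; the grip force is fixed at half the most. Time passes only in rows, so rows that do not move let the fingers close. It gives the time, the measured TCP pose, the force and the opening at its end, in the units of the state.
- r.get_state(): the state, without advancing time (a new reading comes with each control period).
- r.grab_frame(name): name is "scene" or "top" or "wrist"; returns (picture, depth): 480x640x3 uint8, red, green, blue; 480x640 float32, mm along the optical axis (not along the pixel's ray), 0 where there is no reading.
- r.camera_params(name): a dict with "mtx" (3x3 intrinsics, pixels), "k1" (the pictures are not rectified: a ray, as slopes to the right and down, at radius r is drawn at 1 + k1 r^2 times it, then the intrinsics apply), "rvec" (rotation vector, rad) and "tvec" (3), from world to camera coordinates, as OpenCV has them; the wrist camera has in their place "T_tool_cam" (4x4, takes a point from camera to tool coordinates, whose origin is the TCP and whose axes are the tool frame's). Camera axes: x right, y down, z forward; pixel columns grow to the right and rows downward; lengths in mm; the calibration is good to about 2 mm. A picture is of the moment at which its call begins: read the wrist's pose just before it. camera_params takes no time and is no camera call.
- r.job_done(): hands the job in, once; it reports no verdict.
The state is a dict: "clock": time; "q": joint angles; "joint_vel": joint speeds; "joint_torque": joint torques, N m; "ee_pos": TCP position; "eef_rot": TCP orientation; "wrist_force": force on the tool from outside, world axes, zero at the start; "wrist_torque": the same for the moment, N m; "gripper_width": finger opening in mm.
Only numpy, scipy, OpenCV 4.12 (cv2) and the standard library are available. Lean on these libraries where they do the work, as an engineer would, in place of code of your own. Each camera call takes 0.05 s, during which the arm holds its last target.

## Working session

There is one attempt and no reset: what is moved stays moved. The work goes in short steps, Python scripts to look and compute and a shell command to move; the robot and the scene stay as the last step left them, time stands still between calls to the robot, and variables do not carry over. Pictures are saved under pics/ and viewed, and the job is handed in when it is done.

```bash
ls; mkdir -p pics; cat > h.py <<'E'
import numpy as np, cv2, json
from scipy.spatial.transform import Rotation as R
from cell import r
def snap(name,fn,scale=1):
    s=r.get_state(); img,d=r.grab_frame(name)
    cv2.imwrite(f'pics/{fn}.png',img[:,:,::-1]); np.savez(f'pics/{fn}.npz',img=img,d=d,ee=s['ee_pos'],rot=s['eef_rot'])
    return img,d,s
def cam(name,ee=None,rot=None):
    p=r.camera_params(name); K=np.array(p['mtx'],float); k1=p['k1']
    if 'rvec' in p:
        Rw=cv2.Rodrigues(np.array(p['rvec'],float))[0]; t=np.array(p['tvec'],float).ravel()
        return K,k1,Rw.T,-Rw.T@t
    T=np.array(p['T_tool_cam']); Rt=R.from_quat(rot).as_matrix()
    return K,k1,Rt@T[:3,:3],Rt@T[:3,3]+np.array(ee)
def ray(C,uv):
    K,k1,Rc,o=C
    uv=np.atleast_2d(np.array(uv,float)).reshape(-1,1,2)
    n=cv2.undistortPoints(uv,K,np.array([k1,0,0,0.]),None,None).reshape(-1,2) 
    dirs=np.c_[n,np.ones(len(n))]
    return o,dirs@Rc.T
def onz(C,uv,z):
    o,d=ray(C,uv); return o+d*((z-o[2])/d[:,2])[:,None]
def atdepth(C,uv,dep):
    o,d=ray(C,uv); return o+d*np.asarray(dep).reshape(-1,1)
def cloud(C,d):
    v,u=np.mgrid[0:480,0:640]
    o,dd=ray(C,np.c_[u.ravel(),v.ravel()])
    return (o+dd*d.reshape(-1,1)).reshape(480,640,3)
def load(fn,name):
    z=np.load(f'pics/{fn}.npz'); return z['img'],z['d'],cam(name,z['ee'],z['rot'])
E
python3 - <<'E'
from h import *
for n in ('scene','top','wrist'): snap(n,n+'0')
print(r.get_state()); print(r.grip_point_offset)
for n in ('scene','top'): print(n,cam(n))
print(r.camera_params('wrist'))
E
```

```text
pics
{'clock': 0.15, 'q': array([-1.33460401e+00,  1.24344406e-01,  1.65136819e+00, -9.38575558e-06,
        1.36749327e+00, -8.26337556e-02]), 'joint_vel': array([ 0.00077083, -0.00153596, -0.00416125, -0.00206007,  0.0010723 ,
        0.00013948]), 'joint_torque': array([ 8.47564788e-04, -4.24225867e+01, -3.66013777e+01, -5.06967660e-05,
        4.62685028e-03, -1.34062506e-05]), 'ee_pos': array([ 203.60930295, -616.90899287,  302.93769897]), 'eef_rot': array([-0.69809379, -0.11281427,  0.69818777, -0.11167742]), 'wrist_force': array([ 0.1242034 , -0.05056394,  0.10534425]), 'wrist_torque': array([-0.01940319, -0.04771267,  0.02840459]), 'gripper_width': 85.33523248922934}
53.900000000000006
scene (array([[614.86788654,   0.        , 324.94870139],
       [  0.        , 614.86788654, 237.82262253],
       [  0.        ,   0.        ,   1.        ]]), -0.11316174940324493, array([[-0.37848821,  0.62971078, -0.67838854],
       [ 0.92555151,  0.26543962, -0.26999298],
       [ 0.0100537 , -0.7300727 , -0.68329553]]), array([1606.35588612,  468.6818078 , 1260.64276876]))
top (array([[
[... 214 characters left out ...]
],
       [-0.99991235, -0.00864952,  0.01002426],
       [-0.00952557, -0.05588795, -0.99839161]]), array([ 389.67183986,  -15.86994804, 1923.1985463 ]))
{'mtx': array([[401.89345827,   0.        , 323.87726695],
       [  0.        , 401.89345827, 243.70300272],
       [  0.        ,   0.        ,   1.        ]]), 'k1': -0.0924980679594594, 'T_tool_cam': array([[-7.86671480e-04, -3.20495724e-01,  9.47249635e-01,
        -6.99687291e+01],
       [ 9.99999636e-01,  6.08712456e-05,  8.51074666e-04,
         1.31181029e+00],
       [-3.30426057e-04,  9.47249960e-01,  3.20495560e-01,
        -8.12698021e+01],
       [ 0.00000000e+00,  0.00000000e+00,  0.00000000e+00,
         1.00000000e+00]])}
```

View pics/top0.png

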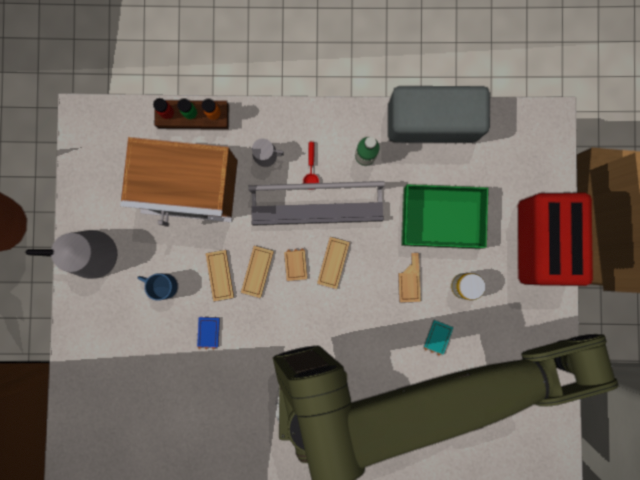

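View pics/scene0.png

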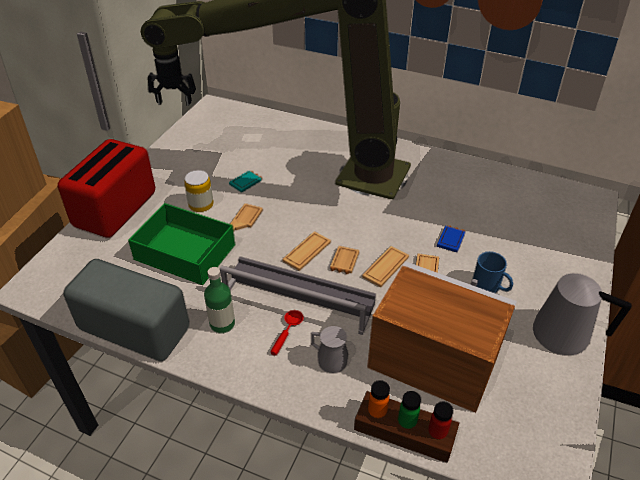

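```bash
python3 - <<'E'
from h import *
im=cv2.imread('pics/top0.png')
cv2.imwrite('pics/c1.png',cv2.resize(im[225:325,190:360],(800,470),interpolation=cv2.INTER_CUBIC))
cv2.imwrite('pics/c2.png',cv2.resize(im[125:245,110:400],(798,330),interpolation=cv2.INTER_CUBIC))
cv2.imwrite('pics/c3.png',cv2.resize(im[170:310,380:510],(557,600),interpolation=cv2.INTER_CUBIC))
E
```

```text
(no output)
```

View pics/c1.png

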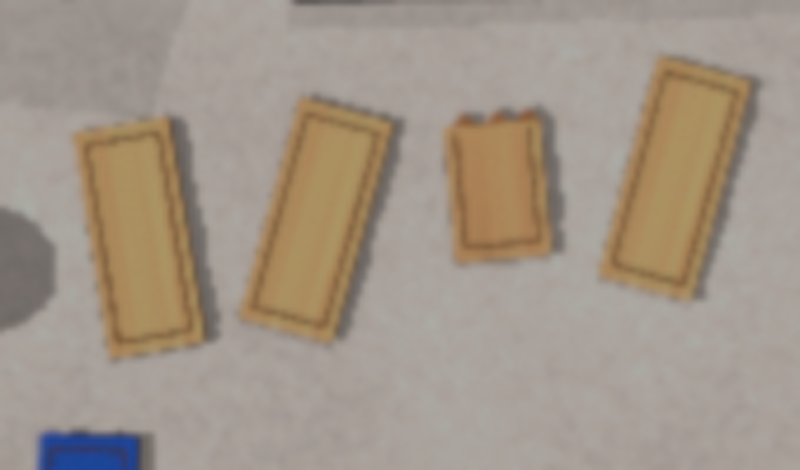

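View pics/c2.png

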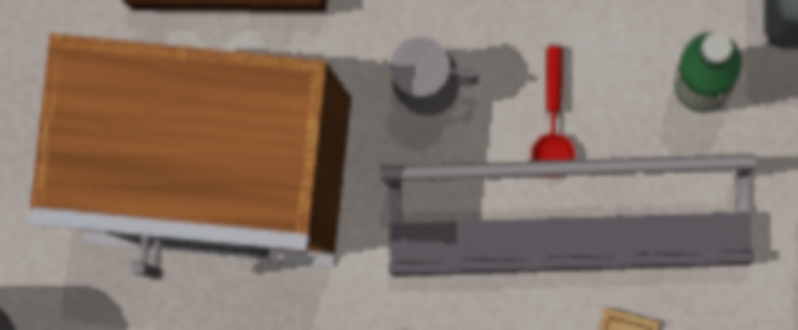

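View pics/c3.png

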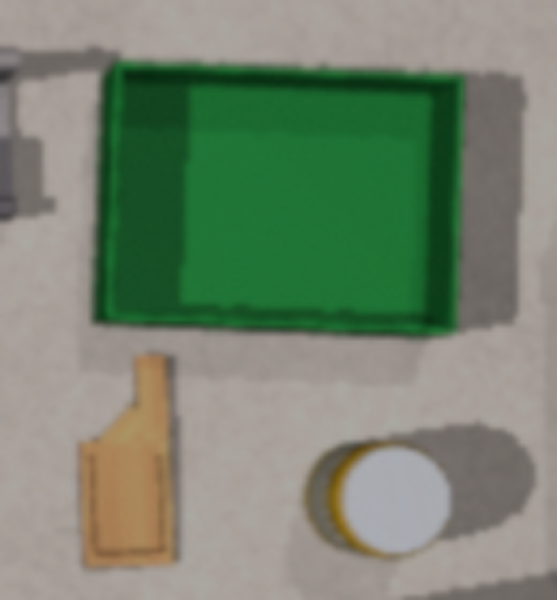

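```bash
python3 - <<'E'
from h import *
img,d,C=load('top0','top')
P=cloud(C,d)
def pr(n,uv,z): 
    p=onz(C,uv,z); print(n,p.round(0)[:,:2].tolist()); return p
def c1(pts): return np.array([[190+(u+.5)/4.706-.5,225+(v+.5)/4.7-.5] for u,v in pts])
def c2(pts): return np.array([[110+(u+.5)/2.752-.5,125+(v+.5)/2.75-.5] for u,v in pts])
def c3(pts): return np.array([[380+(u+.5)/4.285-.5,170+(v+.5)/4.285-.5] for u,v in pts])
def board(n,pts):
    p=pr(n,pts,12)[:,:2]
    e=[np.linalg.norm(p[i]-p[(i+1)%4]) for i in range(4)]
    m=(p[0]+p[1]-p[2]-p[3]); print('  c',p.mean(0).round(1),'edges',np.round(e),'ang',np.degrees(np.arctan2(m[1],m[0])).round(1))
board('A',c1([(76,132),(172,118),(206,342),(112,357)]))
board('B',c1([(303,97),(396,124),(334,341),(242,318)]))
board('stub',c1([(445,124),(544,116),(552,254),(458,262)]))
board('D',c1([(660,57),(753,83),(696,298),(602,275)]))
board('chipblock',c3([(80,443),(172,443),(174,562),(84,565)]))
pr('chip tongue',c3([(136,356),(170,355)]),12)
pr('bin rim',c3([(108,63),(463,78),(455,333),(94,320)]),80)
pr('rail ends',c2([(385,174),(753,163)]),94)
pr('lip outer corner',c2([(392,273),(752,262)]),44)
pr('cab top',c2([(50,36),(325,60),(305,235),(35,207)]),200)
# depth
for v in range(195,235,2):
    print(v,[ '%d,%d,%d'%tuple(P[v,u]) for u in range(156,176,3)])
E
```

```text
A [[459.0, 333.0], [469.0, 271.0], [323.0, 246.0], [313.0, 307.0]]
  c [391.  289.3] edges [ 63. 147.  61. 148.] ang 9.9
B [[483.0, 186.0], [466.0, 125.0], [325.0, 163.0], [339.0, 223.0]]
  c [403.2 174.4] edges [ 63. 146.  62. 149.] ang -14.9
stub [[466.0, 93.0], [472.0, 29.0], [382.0, 23.0], [377.0, 84.0]]
  c [424.3  57.1] edges [65. 90. 61. 90.] ang 5.0
D [[511.0, -46.0], [495.0, -107.0], [355.0, -71.0], [369.0, -10.0]]
  c [432.4 -58.4] edges [ 63. 145.  63. 147.] ang -14.4
chipblock [[402.0, -256.0], [403.0, -321.0], [319.0, -322.0], [316.0, -258.0]]
  c [ 359.9 -289.2] edges [65. 84. 64. 86.] ang 1.4
chip tongue [[464.0, -295.0], [465.0, -319.0]]
bin rim [[664.0, -266.0], [655.0, -509.0], [480.0, -502.0], [486.0, -257.0]]
rail ends [[648.0, 193.0], [663.0, -201.0]]
lip outer corner [[546.0, 189.0], [561.0, -205.0]]
cab top [[770.0, 520.0], [748.0, 243.0], [570.0, 260.0], [596.0, 531.0]]
195 ['610,437,204', '611,431,198', '611,423,196', '610,413,202', '611,406,199', '611,397,201', '611,389,201']
197 ['606,440,193', '604,429,203', '606,425,189', '604,412,207', '605,405,203', '60
[... 1217 characters left out ...]
55,489,2', '539,432,187', '539,423,188', '545,431,125', '556,454,-2', '555,443,3', '556,434,1']
223 ['549,490,-2', '534,432,188', '534,425,182', '536,423,157', '539,423,123', '550,444,0', '550,434,0']
225 ['543,490,-2', '543,479,3', '531,433,148', '531,424,152', '534,424,116', '543,442,4', '543,433,5']
227 ['537,488,3', '537,481,-3', '537,470,4', '537,462,-1', '537,453,-2', '538,444,-5', '538,435,-5']
229 ['530,486,10', '531,479,2', '531,472,-4', '531,463,-4', '531,452,1', '531,443,1', '531,434,0']
231 ['524,487,6', '525,481,-3', '524,469,4', '525,461,0', '525,454,-7', '525,443,0', '525,435,-3']
233 ['519,491,-6', '518,479,2', '519,472,-7', '518,461,2', '518,450,6', '519,443,0', '518,433,4']
```

```bash
python3 - <<'E'
import cv2
im=cv2.imread('pics/top0.png')
cv2.imwrite('pics/c4.png',cv2.resize(im[185:240,110:250],(796,313),interpolation=cv2.INTER_CUBIC))
E
```

```text
(no output)
```

View pics/c4.png

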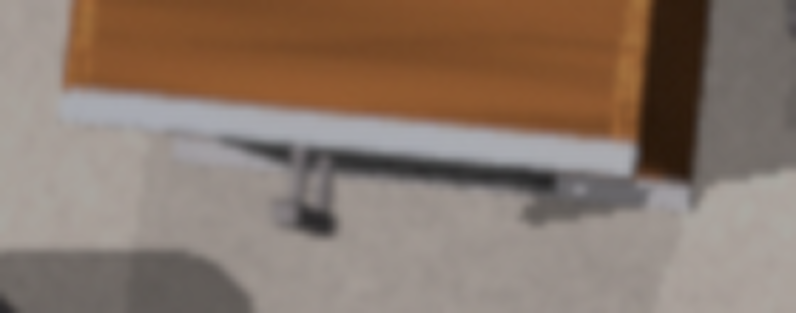

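```bash
cat >> h.py <<'E'
def plan(xyz,yaw=None):
    """xyz target of TCP (None=keep), yaw deg of tool y axis in world (mod 180)"""
    s=r.get_state(); p=np.array(s['ee_pos']); M=R.from_quat(s['eef_rot']).as_matrix()
    cy=np.degrees(np.arctan2(M[1,1],M[0,1]))
    out=f"t={s['clock']:.1f} tcp={p.round(1)} tooly_yaw={cy:.1f} w={s['gripper_width']:.1f} F={np.round(s['wrist_force'],1)} q={np.round(s['q'],2)}"
    if yaw is not None:
        dy=(yaw-cy+90)%180-90
        turn=-np.radians(dy); out+=f"\n turn about x: {turn:.3f}"
        M=M@R.from_rotvec([turn,0,0]).as_matrix()
    if xyz is not None:
        xyz=np.array([p[i] if v is None else v for i,v in enumerate(xyz)],float)
        dd=M.T@(xyz-p)/1000; out+=f"\n shift AFTER turn (tool x,y,z): {dd.round(4)}  len {np.linalg.norm(dd):.3f}"
    print(out)
E
python3 - <<'E'
from h import *
plan([537,427,303],84.8); M=R.from_quat(r.get_state()['eef_rot']).as_matrix(); print(M.round(3))
E
```

```text
t=0.1 tcp=[ 203.6 -616.9  302.9] tooly_yaw=-71.7 w=85.3 F=[ 0.1 -0.1  0.1] q=[-1.33  0.12  1.65 -0.    1.37 -0.08]
 turn about x: 0.410
 shift AFTER turn (tool x,y,z): [ 0.0014 -1.0698 -0.2374]  len 1.096
[[-0.     0.313 -0.95 ]
 [ 0.002 -0.95  -0.313]
 [-1.    -0.002 -0.   ]]
```

```bash
python3 -m pendant '[[0.085,[0,0,0],0.14],[0.085,[0,0,0],0.14],[0.085,[0,0,0],0.13],[0.085,[0,-0.045,-0.01],0],[0.085,[0,-0.045,-0.01],0],[0.085,[0,-0.045,-0.01],0],[0.085,[0,-0.045,-0.01],0],[0.085,[0,-0.045,-0.01],0]]'; python3 -c "
from h import *
plan([537,427,303],84.8)"
```

```text
clock: 0.95
ee_pos: [277.4, -394.8, 297.9]
eef_rot: [-0.705, 0.038, 0.707, 0.045]
wrist_force: [0.1, 0.2, 0.1]
gripper_width: 84.8
t=0.9 tcp=[ 277.4 -394.8  297.9] tooly_yaw=-96.7 w=84.8 F=[0.1 0.2 0.1] q=[-1.07 -0.25  2.02  0.    1.38  0.62]
 turn about x: -0.026
 shift AFTER turn (tool x,y,z): [ 0.002  -0.842  -0.1841]  len 0.862
```

```bash
python3 -m pendant '[[0.085,[0,-0.047,-0.015],-0.02],[0.085,[0,-0.047,-0.015],0],[0.085,[0,-0.047,-0.015],0],[0.085,[0,-0.047,-0.015],0],[0.085,[0,-0.047,-0.01],0],[0.085,[0,-0.047,-0.01],0],[0.085,[0,-0.047,-0.01],0],[0.085,[0,-0.047,-0.01],0]]'; python3 -m pendant '[[0.085,[0,-0.047,-0.01],0],[0.085,[0,-0.047,-0.01],0],[0.085,[0,-0.047,-0.01],0],[0.085,[0,-0.047,-0.01],0],[0.085,[0,-0.047,-0.01],0],[0.085,[0,-0.047,-0.01],0],[0.085,[0,-0.047,-0.01],0],[0.085,[0,-0.047,-0.01],0]]';  python3 -c "
from h import *
plan([537,427,303],84.8)
snap('top','top1')"
```

```text
clock: 1.75
ee_pos: [413.7, -19.4, 299.9]
eef_rot: [0.706, -0.033, -0.706, -0.039]
wrist_force: [1.8, -1.3, 0.0]
gripper_width: 85.3
clock: 2.55
ee_pos: [530.3, 363.3, 301.9]
eef_rot: [0.707, -0.032, -0.705, -0.037]
wrist_force: [-0.3, -0.9, 0.0]
gripper_width: 85.0
t=2.5 tcp=[530.3 363.3 301.9] tooly_yaw=-95.6 w=85.0 F=[-0.3 -0.9  0. ] q=[0.52 0.11 1.67 0.   1.36 2.18]
 turn about x: -0.007
 shift AFTER turn (tool x,y,z): [-0.0006 -0.064  -0.0009]  len 0.064
```

View pics/top1.png

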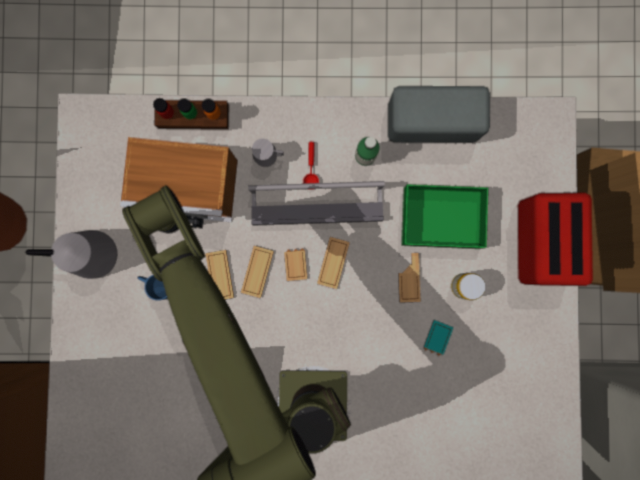

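```bash
python3 -m pendant '[[0.085,[0,-0.032,0],0],[0.085,[0,-0.03,0],0],[0.085,[0,0,0],0]]';  python3 -c "
from h import *
snap('wrist','w1')
plan([537,427,303],84.8)"
```

```text
clock: 2.9
ee_pos: [536.7, 435.5, 297.2]
eef_rot: [-0.706, 0.029, 0.707, 0.035]
wrist_force: [0.4, -1.0, -0.6]
gripper_width: 85.1
t=3.0 tcp=[536.7 434.1 297. ] tooly_yaw=-95.3 w=85.2 F=[-0.   0.1 -0.2] q=[0.6  0.21 1.56 0.01 1.36 2.26]
 turn about x: -0.001
 shift AFTER turn (tool x,y,z): [-0.006  0.007 -0.001]  len 0.009
```

View pics/w1.png

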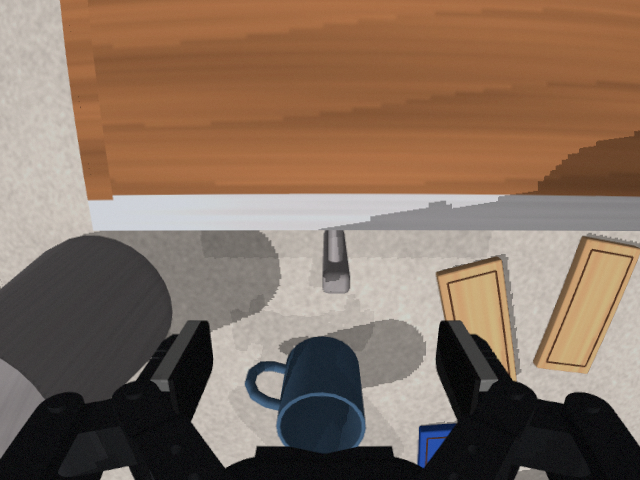

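```bash
python3 - <<'E'
from h import *
img,d,C=load('w1','wrist'); P=cloud(C,d)
for v in range(228,300,6): print(v,[ '%d,%d,%d'%tuple(P[v,u]) for u in range(318,358,5)])
cv2.imwrite('pics/c5.png',cv2.resize(img[215:305,280:400,::-1],(800,600),interpolation=cv2.INTER_CUBIC))
p=onz(C,[[92,231],[640,230]],200); print(p)
E
```

```text
228 ['569,434,200', '568,431,199', '568,429,199', '568,427,200', '568,425,200', '568,423,200', '568,421,200', '567,419,200']
234 ['504,444,0', '538,435,112', '555,430,167', '555,428,167', '555,425,168', '539,422,117', '501,415,-1', '501,411,0']
240 ['498,445,0', '539,435,126', '552,431,166', '552,428,168', '552,425,168', '539,422,129', '495,416,0', '495,411,1']
246 ['491,445,0', '539,435,137', '548,431,166', '549,428,169', '549,426,168', '540,423,143', '489,416,0', '488,411,0']
252 ['485,446,0', '539,435,148', '545,431,167', '546,429,169', '545,426,168', '540,423,154', '483,417,0', '482,412,0']
258 ['479,446,0', '539,435,158', '542,432,166', '542,429,168', '542,426,168', '540,424,163', '476,417,-1', '476,412,0']
264 ['473,447,0', '539,434,168', '541,432,172', '541,429,173', '541,426,173', '539,424,171', '470,418,0', '470,413,0']
270 ['467,448,0', '540,434,177', '541,432,180', '540,429,180', '540,427,181', '540,424,180', '538,422,176', '463,413,0']
276 ['461,448,1', '538,434,182', '539,432,184', '539,429,184', '539,427,185', '538,424,184', '537,422,181', '457,414,0']
282 ['454,449,1', '536,435,184', '536,432,184', '536,430,184', '536,427,185', '535,425,183', '534,422,182', '451,414,0']
288 ['447,449,0', '532,435,183', '533,432,184', '533,430,185', '532,427,185', '532,425,185', '532,422,184', '444,414,0']
294 ['440,450,0', '440,445,0', '439,440,0', '440,435,0', '439,430,0', '438,425,0', '438,420,0', '437,415,0']
[[576.86718617 535.81530127 200.        ]
 [555.4769697  286.41017901 200.        ]]
```

View pics/c5.png

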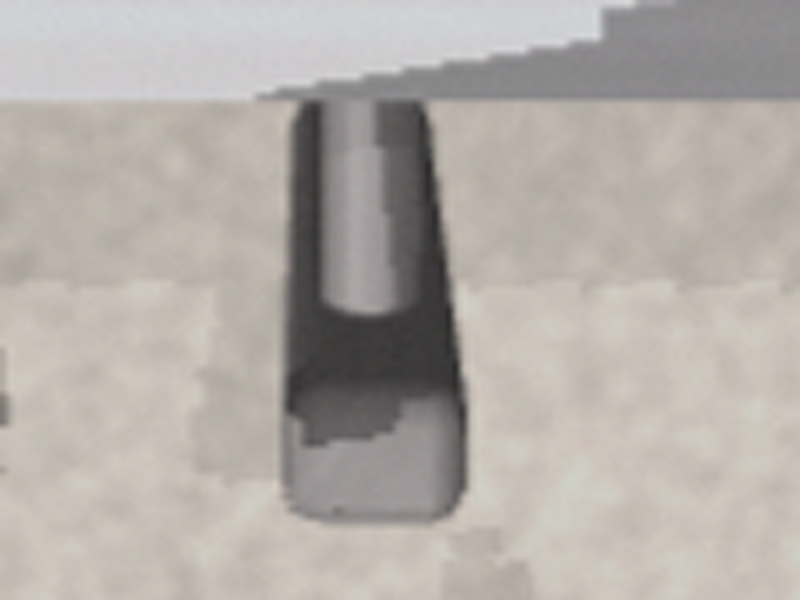

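```bash
python3 -c "
from h import *
plan([535.5,428.3,224],85.1)"; python3 -m pendant '[[0.06,[0.02,0.007,0.0],0],[0.06,[0.02,0,0],0],[0.06,[0.02,0,0],0],[0.04,[0.01,0,0],0],[0.03,[0,0,0],0],[0.03,[0,0,0],0]]';  python3 -c "
from h import *
plan([535.5,428.3,224],85.1)
snap('wrist','w2')"
```

```text
t=3.0 tcp=[536.7 434.1 297. ] tooly_yaw=-95.3 w=85.2 F=[-0.   0.1 -0.2] q=[0.6  0.21 1.56 0.01 1.36 2.26]
 turn about x: -0.006
 shift AFTER turn (tool x,y,z): [0.073  0.0064 0.0005]  len 0.073
clock: 3.55
ee_pos: [536.3, 422.0, 226.0]
eef_rot: [-0.706, 0.032, 0.707, 0.036]
wrist_force: [-0.3, 0.9, 0.2]
gripper_width: 30.0
t=3.5 tcp=[536.3 422.  226. ] tooly_yaw=-95.4 w=30.0 F=[-0.3  0.9  0.2] q=[0.59 0.25 1.64 0.01 1.25 2.25]
 turn about x: -0.009
 shift AFTER turn (tool x,y,z): [ 0.0021 -0.0062  0.0013]  len 0.007
```

View pics/w2.png

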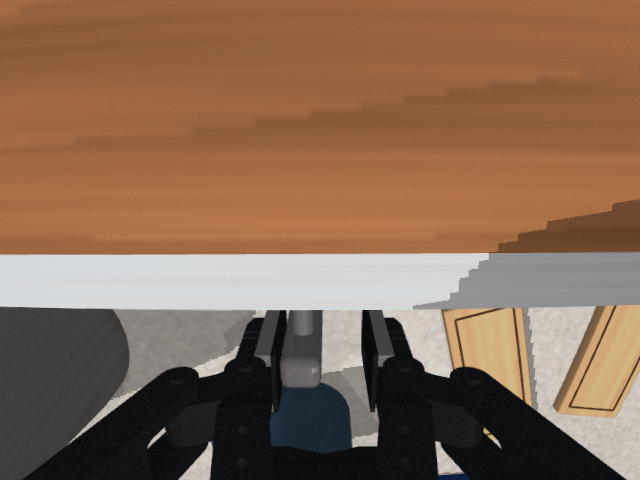

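```bash
python3 -m pendant '[[0.03,[0,0.02,0],0],[0.03,[0,0.02,0],0],[0.03,[0,0.02,0],0],[0.03,[0,0.02,0],0],[0.03,[0,0.01,0],0]]';  python3 -c "
from h import *
plan([535.5,428.3,224],85.1)"
python3 -m pendant '[[0.03,[0,0.015,0],0],[0.03,[0,0.01,0],0]]';  python3 -c "
from h import *
plan([535.5,428.3,224],85.1)
snap('wrist','w3')"
```

```text
clock: 4.1
ee_pos: [529.5, 345.9, 230.2]
eef_rot: [0.711, -0.014, -0.701, -0.054]
wrist_force: [15.3, 63.1, -33.4]
gripper_width: 30.1
t=4.1 tcp=[529.5 345.9 230.2] tooly_yaw=-95.5 w=30.1 F=[ 15.3  63.1 -33.4] q=[0.48 0.12 1.78 0.04 1.2  2.13]
 turn about x: -0.011
 shift AFTER turn (tool x,y,z): [ 0.0108 -0.0822  0.0012]  len 0.083
clock: 4.3
ee_pos: [528.5, 343.3, 228.8]
eef_rot: [0.716, 0.007, -0.694, -0.079]
wrist_force: [11.8, 36.2, -19.1]
gripper_width: 30.1
t=4.3 tcp=[528.5 343.3 228.8] tooly_yaw=-95.7 w=30.1 F=[ 11.8  36.2 -19.1] q=[0.46 0.1  1.81 0.1  1.15 2.1 ]
 turn about x: -0.014
 shift AFTER turn (tool x,y,z): [ 0.0152 -0.084   0.0006]  len 0.085
```

View pics/w3.png

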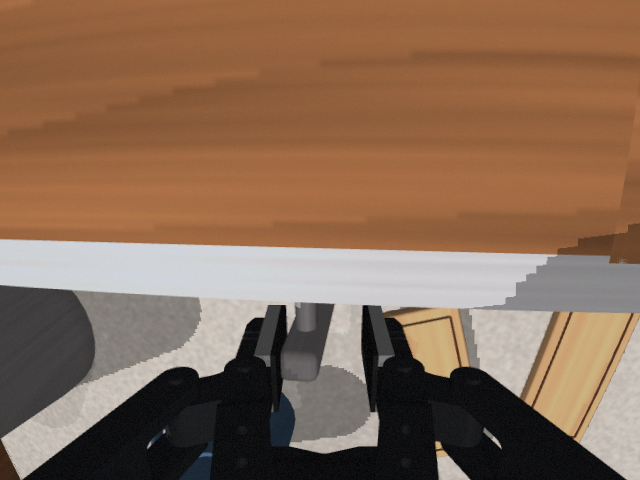

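```bash
python3 -m pendant '[[0.03,[0,-0.004,0],0],[0.03,[0,-0.004,0],0]]';  python3 -c "
from h import *
plan([535.5,428.3,224],85.1); print(R.from_quat(r.get_state()['eef_rot']).as_matrix().round(3))
snap('wrist','w4'); snap('scene','s4')"
```

```text
clock: 4.55
ee_pos: [528.9, 353.8, 231.1]
eef_rot: [0.716, 0.01, -0.693, -0.08]
wrist_force: [0.3, -0.1, 1.0]
gripper_width: 30.0
t=4.5 tcp=[528.9 353.8 231.1] tooly_yaw=-95.6 w=30.0 F=[ 0.3 -0.1  1. ] q=[0.48 0.11 1.8  0.1  1.15 2.11]
 turn about x: -0.012
 shift AFTER turn (tool x,y,z): [ 0.0166 -0.0733  0.0003]  len 0.075
[[ 0.039 -0.096 -0.995]
 [ 0.125 -0.987  0.1  ]
 [-0.991 -0.128 -0.027]]
```

View pics/w4.png

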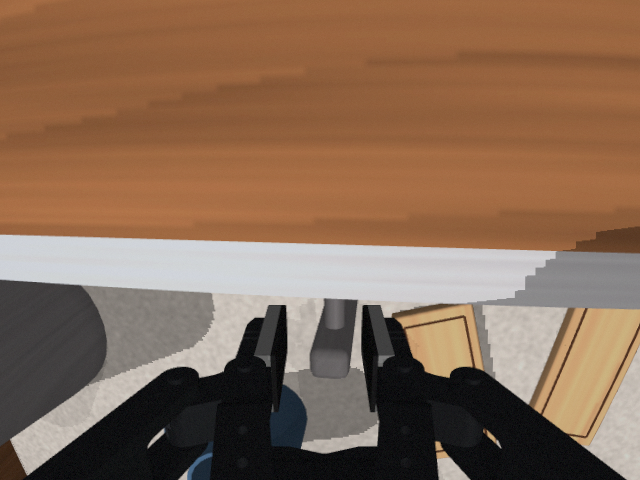

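View pics/s4.png

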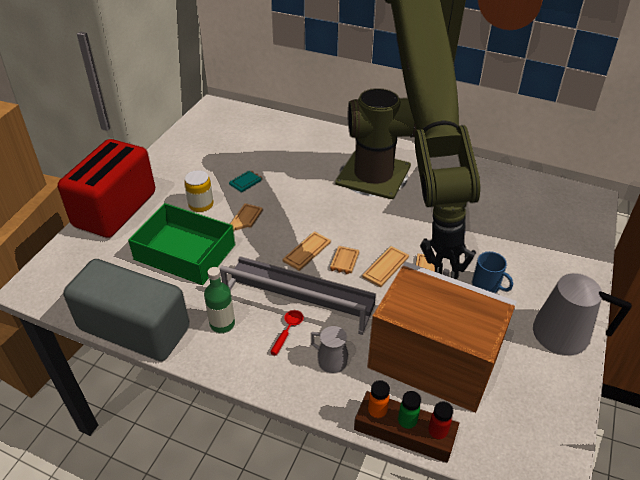

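```bash
python3 - <<'E'
from h import *
img,d,C=load('w4','wrist'); P=cloud(C,d)
for v in range(340,382,8): print(v,[ '%d,%d,%d'%tuple(P[v,u]) for u in range(305,360,6)])
E
python3 -m pendant '[[0.06,[-0.03,0,0],0],[0.085,[-0.03,0,0],0],[0.085,[-0.03,0,0],0],[0.085,[-0.03,0,0.03],0],[0.085,[-0.03,0,0.05],0],[0.085,[0,0,0.05],0],[0.085,[0,0,0.05],0],[0.085,[0,0,0.0],0]]';  python3 -c "
from h import *
plan([535.5,428.3,224],85.1); print(R.from_quat(r.get_state()['eef_rot']).as_matrix().round(3))
snap('wrist','w5'); snap('top','t5')"
```

```text
340 ['431,407,0', '432,402,1', '534,360,177', '534,358,176', '533,356,176', '533,354,176', '533,352,176', '533,350,175', '430,366,0', '430,360,0']
348 ['423,408,0', '532,362,179', '534,360,182', '534,358,182', '534,355,182', '533,354,181', '533,351,181', '532,349,180', '422,366,0', '422,361,0']
356 ['415,409,0', '531,362,182', '532,360,184', '532,357,184', '531,355,183', '532,353,185', '532,351,184', '531,349,183', '414,367,0', '414,362,0']
364 ['407,410,0', '528,362,183', '529,360,185', '530,357,185', '529,356,185', '529,353,185', '529,351,185', '528,350,183', '406,367,0', '406,362,0']
372 ['397,411,-1', '400,405,1', '526,360,184', '526,358,184', '526,356,184', '525,354,184', '525,352,184', '525,350,183', '398,368,0', '398,363,0']
380 ['389,412,0', '389,407,0', '389,401,0', '390,395,0', '390,390,0', '389,385,0', '390,379,1', '389,374,0', '390,368,0', '390,363,0']
clock: 5.45
ee_pos: [348.7, 344.7, 381.6]
eef_rot: [0.718, 0.004, -0.691, -0.083]
wrist_force: [0.1, 0.1, -0.2]
gripper_width: 85.0
t=5.5 tcp=[348.7 344.7 381.6] tooly_yaw=-96.3 w=85.0 F=[ 0.1  0.1 -0.2] q=[ 0.64 -0.33  1.94  0.07  1.42  2.32]
 turn about x: -0.024
 shift AFTER turn (tool x,y,z): [ 0.1747 -0.0791 -0.1731]  len 0.258
[[ 0.045 -0.109 -0.993]
 [ 0.119 -0.986  0.113]
 [-0.992 -0.124 -0.031]]
```

View pics/w5.png

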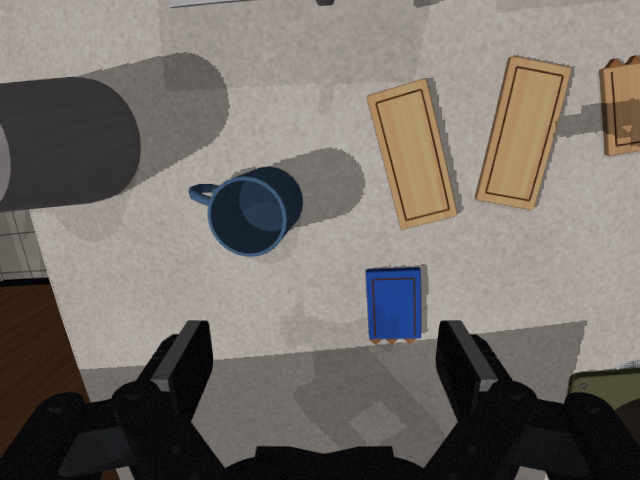

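View pics/t5.png

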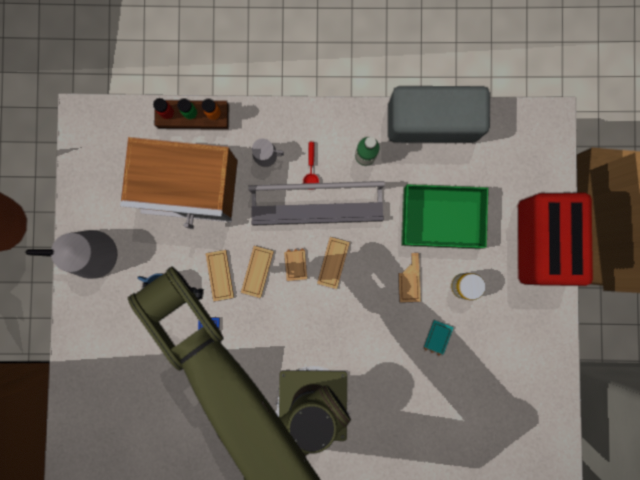

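```bash
python3 -m pendant '[[0.085,[0,0,0],-0.15],[0.085,[0,0,0],-0.15],[0.085,[0,0,0],-0.15],[0.085,[0,0,0],-0.15],[0.085,[0,0,0],-0.15],[0.085,[0,0,0],-0.15],[0.085,[0,0,0],-0.15],[0.085,[0,0,0],-0.15]]';python3 -m pendant '[[0.085,[0,0,0],-0.15],[0.085,[0,0,0],-0.15],[0.085,[0,0,0],-0.15],[0.085,[0,0,0],-0.15],[0.085,[0,0,0],-0.15],[0.085,[0,0,0],-0.15],[0.085,[0,0,0],-0.15],[0.085,[0,0,0],-0.15]]'; python3 -c "
from h import *
plan([400,340,320],85.1); print(R.from_quat(r.get_state()['eef_rot']).as_matrix().round(3))
"
```

```text
clock: 6.35
ee_pos: [363.1, 339.0, 380.1]
eef_rot: [0.638, 0.39, -0.569, 0.341]
wrist_force: [-0.5, -0.2, 0.0]
gripper_width: 85.2
clock: 7.15
ee_pos: [376.1, 332.7, 377.3]
eef_rot: [0.331, 0.642, -0.253, 0.643]
wrist_force: [-0.0, -0.4, 0.6]
gripper_width: 84.6
t=7.2 tcp=[376.1 332.7 377.3] tooly_yaw=41.0 w=84.6 F=[-0.  -0.4  0.6] q=[ 0.59 -0.29  1.92  0.06  1.42 -0.13]
 turn about x: -0.770
 shift AFTER turn (tool x,y,z): [0.0588 0.0033 0.021 ]  len 0.062
[[ 0.046  0.751  0.659]
 [ 0.099  0.653 -0.751]
 [-0.994  0.1   -0.044]]
```

```bash
python3 -m pendant '[[0.085,[0,0,0],-0.15],[0.085,[0,0,0],-0.15],[0.085,[0,0,0],-0.15],[0.085,[0,0,0],-0.15],[0.085,[0,0,0],-0.15],[0.085,[0.03,0,0],0],[0.085,[0.03,0,0],0],[0.085,[0,0,0],0]]'; python3 -c "
from h import *
plan([400,340,320],85.1); print(R.from_quat(r.get_state()['eef_rot']).as_matrix().round(3)); snap('wrist','w6')
"
```

```text
clock: 7.95
ee_pos: [392.3, 332.0, 314.9]
eef_rot: [0.071, 0.69, -0.005, 0.72]
wrist_force: [0.1, -0.9, -1.2]
gripper_width: 85.1
t=8.0 tcp=[392.3 332.  314.9] tooly_yaw=84.0 w=85.1 F=[ 0.1 -0.9 -1.2] q=[ 0.58 -0.23  1.98  0.05  1.31 -0.9 ]
 turn about x: -0.019
 shift AFTER turn (tool x,y,z): [-0.0039  0.009   0.0072]  len 0.012
[[ 0.048  0.104  0.993]
 [ 0.091  0.99  -0.108]
 [-0.995  0.095  0.038]]
```

View pics/w6.png

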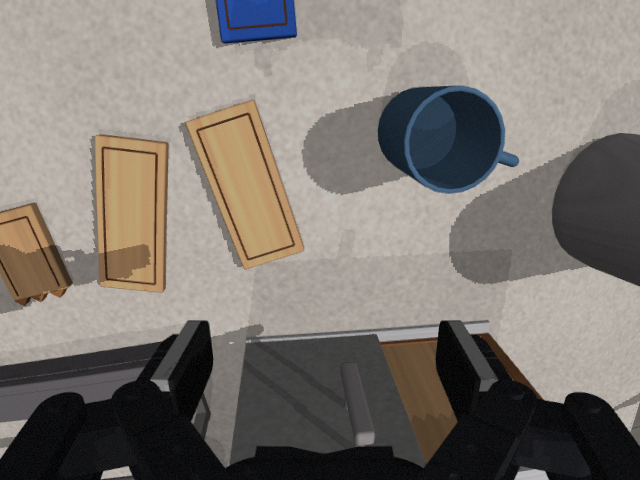

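```bash
python3 - <<'E'
from h import *
img,d,C=load('w6','wrist'); P=cloud(C,d)
cv2.imwrite('pics/c6.png',cv2.resize(img[310:470,200:520,::-1],(800,400),interpolation=cv2.INTER_CUBIC))
for u,v in [(250,345),(300,345),(360,345),(375,345),(390,345),(420,345),(480,345),(260,400),(300,400),(340,400),(390,400),(420,400)]: print(u,v,P[v,u].round())
E
```

```text
250 345 [554. 262.  14.]
300 345 [560. 315.  19.]
360 345 [565. 379.  28.]
375 345 [566. 394.  30.]
390 345 [583. 414.  12.]
420 345 [585. 448.  17.]
480 345 [392. 387. 275.]
260 400 [556. 277.  99.]
300 400 [560. 312. 102.]
340 400 [562. 347. 107.]
390 400 [565. 390. 113.]
420 400 [583. 421. 101.]
```

View pics/c6.png

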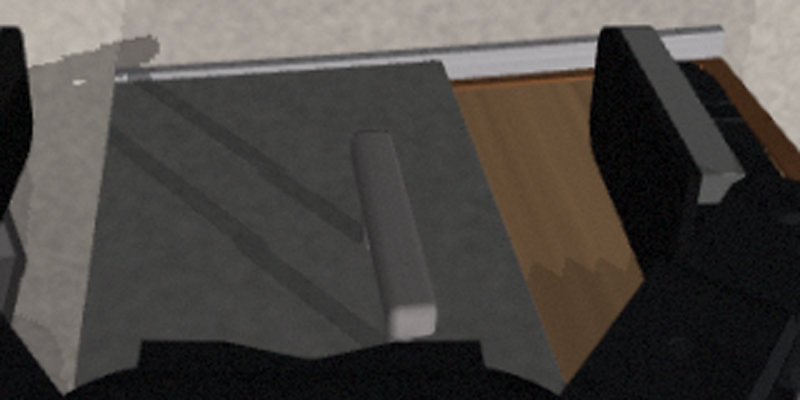

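```bash
python3 -c "
from h import *
plan([640,215,325],90)"; python3 -m pendant '[[0.0,[-0.02,-0.01,0.03],-0.07],[0.0,[0,-0.02,0.045],0],[0.0,[0,-0.02,0.045],0],[0.0,[0,-0.02,0.045],0],[0.0,[0,-0.02,0.04],0],[0.0,[0,-0.015,0.03],0],[0.0,[0,0,0],0]]'; python3 -c "
from h import *
plan([640,215,225],90)"
```

```text
t=8.0 tcp=[392.9 332.4 317.4] tooly_yaw=84.0 w=85.2 F=[0.3 0.1 0.3] q=[ 0.58 -0.24  1.97  0.05  1.31 -0.9 ]
 turn about x: -0.105
 shift AFTER turn (tool x,y,z): [-0.0059 -0.1163  0.2476]  len 0.274
clock: 8.7
ee_pos: [635.9, 208.2, 353.3]
eef_rot: [0.047, 0.683, 0.021, 0.729]
wrist_force: [-0.3, 0.5, 0.7]
gripper_width: -0.4
t=8.7 tcp=[635.9 208.2 353.3] tooly_yaw=88.1 w=-0.4 F=[-0.3  0.5  0.7] q=[ 0.21  0.1   1.6   0.08  1.36 -1.34]
 turn about x: -0.033
 shift AFTER turn (tool x,y,z): [ 0.1284 -0.0055 -0.0045]  len 0.129
```

```bash
python3 -m pendant '[[0.0,[0.04,-0.015,0],0],[0.0,[0.04,0,0],0],[0.0,[0.04,0,0],0],[0.0,[0.008,0,0],0],[0.0,[0,0,0],0]]'; python3 -c "
from h import *
plan([640,215,225],90);snap('wrist','w7')"
```

```text
clock: 9.2
ee_pos: [650.6, 203.8, 233.5]
eef_rot: [0.05, 0.677, 0.021, 0.734]
wrist_force: [0.8, 0.8, 0.0]
gripper_width: -0.1
t=9.2 tcp=[650.6 203.8 233.5] tooly_yaw=87.9 w=-0.1 F=[0.8 0.8 0. ] q=[ 0.2   0.2   1.69  0.09  1.15 -1.36]
 turn about x: -0.037
 shift AFTER turn (tool x,y,z): [ 0.0087  0.0103 -0.0114]  len 0.018
```

View pics/w7.png

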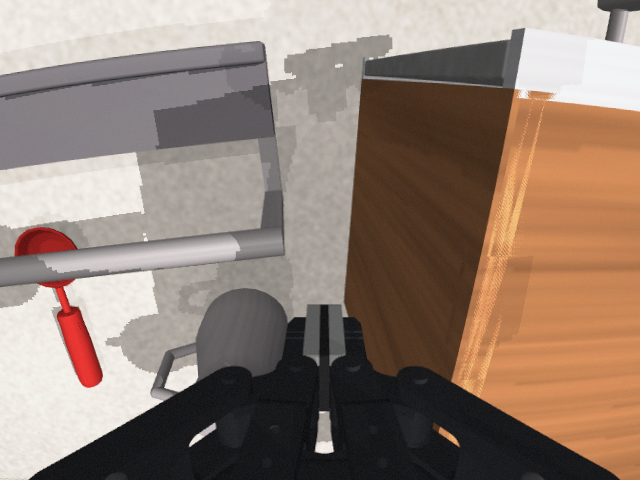

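```bash
python3 -m pendant '[[0.0,[0.0,0.01,0],0],[0.0,[0.0,0.01,0],0],[0.0,[0.0,0.008,0],0]]'; python3 -c "
from h import *
plan([640,215,225],90);print(R.from_quat(r.get_state()['eef_rot']).as_matrix().round(3)[:,0])"
```

```text
clock: 9.55
ee_pos: [653.5, 230.6, 243.5]
eef_rot: [0.047, 0.674, 0.019, 0.737]
wrist_force: [-0.9, -28.9, -2.4]
gripper_width: -0.4
t=9.6 tcp=[653.5 230.6 243.5] tooly_yaw=88.0 w=-0.4 F=[ -0.9 -28.9  -2.4] q=[ 0.24  0.21  1.66  0.07  1.16 -1.31]
 turn about x: -0.035
 shift AFTER turn (tool x,y,z): [ 0.0157 -0.0172 -0.015 ]  len 0.028
[ 0.09   0.091 -0.992]
```

```bash
python3 -m pendant '[[0.0,[0.004,0.012,0],0],[0.0,[0.004,0.012,0],0]]'; python3 -c "
from h import *
plan([640,215,225],90);print(R.from_quat(r.get_state()['eef_rot']).as_matrix().round(3)[:,0])"
```

```text
clock: 9.75
ee_pos: [654.3, 234.0, 244.3]
eef_rot: [0.025, 0.679, -0.0, 0.734]
wrist_force: [-19.4, -48.1, 20.5]
gripper_width: -0.4
t=9.8 tcp=[654.3 234.  244.3] tooly_yaw=88.0 w=-0.4 F=[-19.4 -48.1  20.5] q=[ 0.26  0.22  1.64  0.01  1.19 -1.28]
 turn about x: -0.035
 shift AFTER turn (tool x,y,z): [ 0.0175 -0.0197 -0.0157]  len 0.031
[ 0.078  0.033 -0.996]
```

```bash
python3 -m pendant '[[0.0,[0.002,0.012,0.006],0]]'; python3 -c "
from h import *
plan([640,215,225],90);print(R.from_quat(r.get_state()['eef_rot']).as_matrix().round(3)[:,0])"
```

```text
clock: 9.85
ee_pos: [657.3, 235.2, 244.6]
eef_rot: [0.015, 0.685, -0.01, 0.728]
wrist_force: [-25.2, -41.1, 7.6]
gripper_width: -0.3
t=9.8 tcp=[657.3 235.2 244.6] tooly_yaw=87.9 w=-0.3 F=[-25.2 -41.1   7.6] q=[ 0.27  0.24  1.62 -0.01  1.22 -1.26]
 turn about x: -0.036
 shift AFTER turn (tool x,y,z): [ 0.0183 -0.0203 -0.0184]  len 0.033
[ 0.061  0.006 -0.998]
```

```bash
python3 -m pendant '[[0.0,[0.0,-0.015,0],0],[0.0,[-0.03,-0.01,0],0],[0.085,[-0.03,0,0],0],[0.085,[-0.03,0,0],0],[0.085,[0,0,0],0]]'; python3 -c "
from h import *
plan([432,-58,260],75.6);print(R.from_quat(r.get_state()['eef_rot']).as_matrix().round(3)[:,0])"
```

```text
clock: 10.35
ee_pos: [651.2, 208.3, 343.9]
eef_rot: [0.015, 0.683, -0.012, 0.73]
wrist_force: [0.2, -0.2, 1.2]
gripper_width: 43.1
t=10.3 tcp=[651.2 208.3 343.9] tooly_yaw=87.8 w=43.1 F=[ 0.2 -0.2  1.2] q=[ 0.23  0.15  1.56 -0.01  1.37 -1.3 ]
 turn about x: 0.213
 shift AFTER turn (tool x,y,z): [ 0.0682 -0.314  -0.1508]  len 0.355
[ 0.066  0.004 -0.998]
```

```bash
cat >> h.py <<'E'
def gplan(xyz,yaw=None,L=66.):
    """xyz = wanted point on tool axis L mm ahead of TCP"""
    s=r.get_state(); M=R.from_quat(s['eef_rot']).as_matrix()
    print('toolx',M[:,0].round(3)); plan(np.array(xyz)-L*M[:,0],yaw)
E
python3 -m pendant '[[0.085,[0.0,-0.0,0],0.11],[0.085,[0,-0.0,0],0.10],[0.085,[0.01,-0.042,-0.02],0],[0.085,[0.01,-0.042,-0.02],0],[0.085,[0.01,-0.042,-0.02],0],[0.085,[0.01,-0.042,-0.02],0],[0.085,[0.01,-0.042,-0.02],0],[0.085,[0.01,-0.042,-0.02],0]]'; python3 -c "
from h import *
gplan([420.8,-55.4,200],75.6)"
```

```text
clock: 11.15
ee_pos: [476.4, -1.6, 273.9]
eef_rot: [0.093, 0.672, -0.079, 0.731]
wrist_force: [0.3, -0.4, 0.5]
gripper_width: 84.9
toolx [ 0.086  0.009 -0.996]
t=11.2 tcp=[476.4  -1.6 273.9] tooly_yaw=76.1 w=84.9 F=[ 0.3 -0.4  0.5] q=[-0.12 -0.3   2.09  0.02  1.26 -1.46]
 turn about x: 0.009
 shift AFTER turn (tool x,y,z): [ 0.0024 -0.0682 -0.0462]  len 0.082
```

```bash
python3 -m pendant '[[0.085,[0.0,-0.034,-0.023],0],[0.085,[0.0,-0.034,-0.023],0],[0.085,[0,0,0],0]]'; python3 -c "
from h import *
gplan([420.8,-55.4,200],75.6); snap('wrist','w8')"
```

```text
clock: 11.45
ee_pos: [410.3, -59.1, 265.8]
eef_rot: [0.093, 0.672, -0.08, 0.731]
wrist_force: [-0.2, 1.1, -0.2]
gripper_width: 84.9
toolx [ 0.085  0.008 -0.996]
t=11.4 tcp=[410.3 -59.1 265.8] tooly_yaw=76.0 w=84.9 F=[-0.2  1.1 -0.2] q=[-0.29 -0.45  2.22  0.03  1.29 -1.62]
 turn about x: 0.007
 shift AFTER turn (tool x,y,z): [0.0004 0.0042 0.004 ]  len 0.006
```

View pics/w8.png

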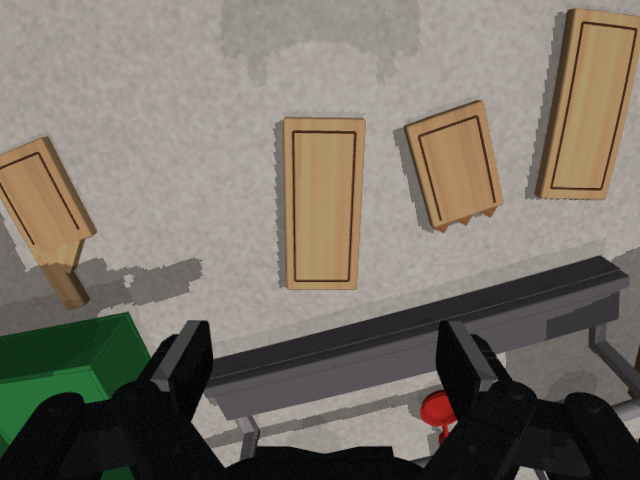

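```bash
python3 - <<'E'
from h import *
img,d,C=load('w8','wrist')
def board(n,pts,z=12):
    p=onz(C,pts,z)[:,:2]
    e=[np.linalg.norm(p[i]-p[(i+1)%4]) for i in range(4)]
    m=(p[3]+p[2]-p[1]-p[0]); print(n,'c',p.mean(0).round(1),'edges',np.round(e),'ang',np.degrees(np.arctan2(m[1],m[0])).round(1))
board('D',[(284,118),(366,118),(357,290),(286,290)])
board('stub',[(405,127),(482,101),(503,207),(435,226)])
board('B',[(570,9),(640,14),(606,199),(537,195)])
board('chipblock',[(-3,160),(45,138),(95,234),(38,250)])
P=cloud(C,d)
for uv in [(240,371),(330,350),(430,322),(520,290)]: print('gutter?',uv,P[uv[1],uv[0]].round())
for uv in [(230,357),(330,325),(420,303),(520,277)]: print('lip?',uv,P[uv[1],uv[0]].round())
for uv in [(325,200),(100,60),(600,240)]: print(uv,P[uv[1],uv[0]].round(1))
cv2.imwrite('pics/c8.png',cv2.resize(img[240:400,200:640,::-1],(800,291),interpolation=cv2.INTER_CUBIC))
E
```

```text
D c [429.8 -59. ] edges [ 63. 151.  64. 150.] ang -15.1
stub c [420.6  55.4] edges [63. 91. 60. 89.] ang 6.6
B c [398.5 170.4] edges [ 61. 150.  67. 145.] ang -13.4
chipblock c [ 357.4 -284. ] edges [51. 87. 59. 83.] ang -0.2
gutter? (240, 371) [ 557. -172.   31.]
gutter? (330, 350) [553. -84.  34.]
gutter? (430, 322) [550.  10.  29.]
gutter? (520, 290) [546.  98.  20.]
lip? (230, 357) [ 558. -187.    5.]
lip? (330, 325) [550. -82.  -1.]
lip? (420, 303) [547.   8.   1.]
lip? (520, 277) [546. 108.  -1.]
(325, 200) [420.6 -55.2  12.6]
(100, 60) [ 271.1 -195.4    1. ]
(600, 240) [ 5.267e+02  1.894e+02 -2.000e-01]
```

View pics/c8.png

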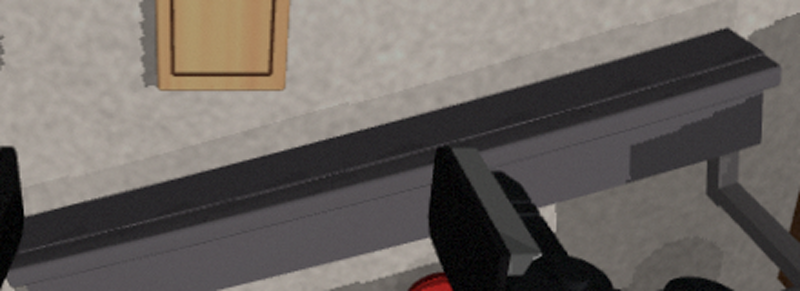

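```bash
python3 -c "
from h import *
gplan([418.2,-55.9,18],74.9,68)"
```

```text
toolx [ 0.087  0.009 -0.996]
t=11.5 tcp=[411.6 -58.3 266.6] tooly_yaw=76.1 w=84.9 F=[ 0.4 -0.   1. ] q=[-0.29 -0.45  2.22  0.03  1.29 -1.62]
 turn about x: 0.020
 shift AFTER turn (tool x,y,z): [ 0.1802 -0.0038 -0.0145]  len 0.181
```

```bash
python3 -m pendant '[[0.085,[0.04,-0.001,-0.004],0.02],[0.085,[0.04,-0.001,-0.004],0],[0.085,[0.04,-0.001,-0.004],0],[0.085,[0.04,-0.001,-0.004],0],[0.085,[0.015,0,0],0],[0.085,[0,0,0],0]]'; python3 -c "
from h import *
gplan([418.2,-55.9,6],74.9,68);snap('wrist','w9')"
```

```text
clock: 12.1
ee_pos: [419.9, -53.1, 92.5]
eef_rot: [0.099, 0.664, -0.084, 0.737]
wrist_force: [-0.8, -0.5, 0.9]
gripper_width: 85.0
toolx [ 0.105  0.007 -0.994]
t=12.1 tcp=[419.9 -53.1  92.5] tooly_yaw=75.2 w=85.0 F=[-0.8 -0.5  0.9] q=[-0.27 -0.2   2.35  0.05  0.89 -1.61]
 turn about x: 0.006
 shift AFTER turn (tool x,y,z): [ 0.0178 -0.0061 -0.0095]  len 0.021
```

View pics/w9.png

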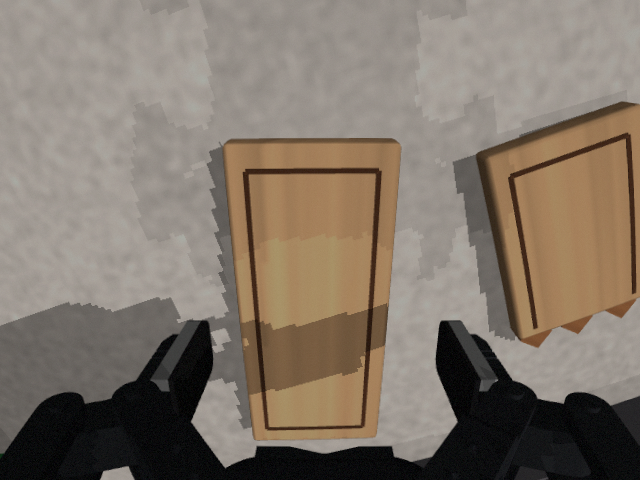

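```bash
python3 -m pendant '[[0.085,[0.0,-0.006,-0.01],0],[0.085,[0.018,0,0],0],[0.085,[0.0,0,0],0]]'; python3 -c "
from h import *
gplan([418.2,-55.9,6],74.9,68);snap('wrist','w10')"
```

```text
clock: 12.45
ee_pos: [413.7, -56.4, 78.6]
eef_rot: [0.097, 0.66, -0.083, 0.74]
wrist_force: [-0.4, 0.2, 0.0]
gripper_width: 85.0
toolx [ 0.114  0.005 -0.993]
t=12.4 tcp=[413.7 -56.4  78.6] tooly_yaw=75.4 w=85.0 F=[-0.4  0.2  0. ] q=[-0.28 -0.19  2.38  0.05  0.85 -1.63]
 turn about x: 0.009
 shift AFTER turn (tool x,y,z): [ 0.0046 -0.0009 -0.0037]  len 0.006
```

View pics/w10.png

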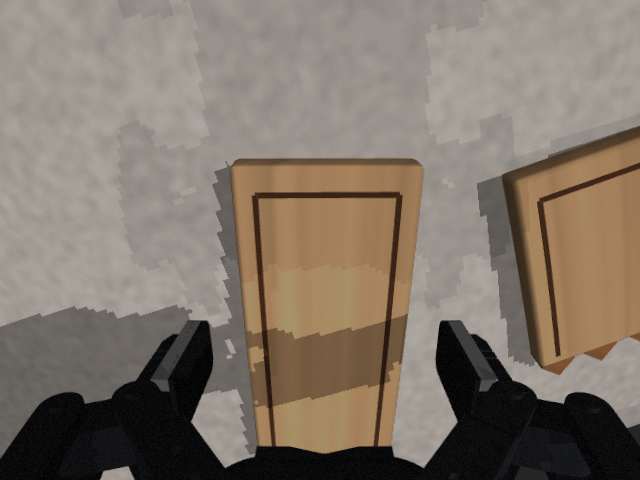

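```bash
python3 -m pendant '[[0.085,[0.006,-0.001,-0.003],0],[0.08,[0.004,0,0],0],[0.075,[0.0,0,0],0]]'; python3 -c "
from h import *
gplan([418.2,-55.9,6],74.9,68)"; python3 -m pendant '[[0.06,[0.0,0,0],0],[0.055,[0.0,0,0],0],[0.05,[0.0,0,0],0]]'; python3 -c "
from h import *
gplan([418.2,-55.9,6],74.9,68);snap('wrist','w11')"
```

```text
clock: 12.8
ee_pos: [414.4, -57.6, 72.7]
eef_rot: [0.096, 0.657, -0.084, 0.743]
wrist_force: [-0.5, 0.1, 0.3]
gripper_width: 74.7
toolx [ 0.123  0.002 -0.992]
t=12.8 tcp=[414.4 -57.6  72.7] tooly_yaw=75.5 w=74.7 F=[-0.5  0.1  0.3] q=[-0.28 -0.18  2.38  0.05  0.83 -1.63]
 turn about x: 0.010
 shift AFTER turn (tool x,y,z): [-0.0014  0.0003 -0.0047]  len 0.005
clock: 13.1
ee_pos: [415.1, -57.9, 74.0]
eef_rot: [0.096, 0.656, -0.084, 0.744]
wrist_force: [0.2, -0.7, 0.1]
gripper_width: 61.3
toolx [ 0.125  0.002 -0.992]
t=13.1 tcp=[415.1 -57.9  74. ] tooly_yaw=75.5 w=61.3 F=[ 0.2 -0.7  0.1] q=[-0.28 -0.18  2.38  0.05  0.83 -1.63]
 turn about x: 0.010
 shift AFTER turn (tool x,y,z): [-0.0002  0.0004 -0.0058]  len 0.006
```

View pics/w11.png

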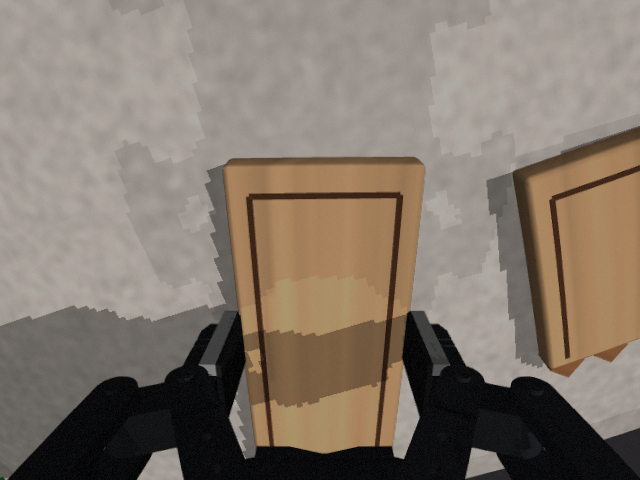

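```bash
python3 -m pendant '[[0.08,[0.0,0,0],0],[0.08,[0.0,0,-0.005],0],[0.08,[0.007,0,0],0],[0.08,[0.004,0,0],0],[0.08,[0,0,0],0]]'; python3 -c "
from h import *
gplan([418.2,-55.9,6],74.9,60)"
```

```text
clock: 13.65
ee_pos: [411.8, -56.7, 62.9]
eef_rot: [0.096, 0.657, -0.084, 0.743]
wrist_force: [-5.8, 1.3, 11.5]
gripper_width: 79.9
toolx [ 0.124  0.002 -0.992]
t=13.7 tcp=[411.8 -56.7  62.9] tooly_yaw=75.5 w=79.9 F=[-5.8  1.3 11.5] q=[-0.28 -0.17  2.39  0.05  0.8  -1.63]
 turn about x: 0.010
 shift AFTER turn (tool x,y,z): [-0.0027  0.0005 -0.0008]  len 0.003
```

```bash
python3 -m pendant '[[0.08,[-0.005,0,0],0],[0.07,[0.0,0,0],0],[0.05,[0,0,0],0],[0.04,[0,0,0],0],[0.04,[0,0,0],0]]'; python3 -c "
from h import *
gplan([418.2,-55.9,6],74.9,60);snap('wrist','w12')"
```

```text
clock: 14.15
ee_pos: [411.6, -57.0, 68.5]
eef_rot: [0.096, 0.657, -0.084, 0.743]
wrist_force: [-1.0, -0.0, 2.8]
gripper_width: 62.3
toolx [ 0.122  0.001 -0.992]
t=14.2 tcp=[411.6 -57.   68.5] tooly_yaw=75.5 w=62.3 F=[-1.  -0.   2.8] q=[-0.28 -0.18  2.39  0.05  0.82 -1.63]
 turn about x: 0.010
 shift AFTER turn (tool x,y,z): [ 0.0028  0.0007 -0.0014]  len 0.003
```

View pics/w12.png

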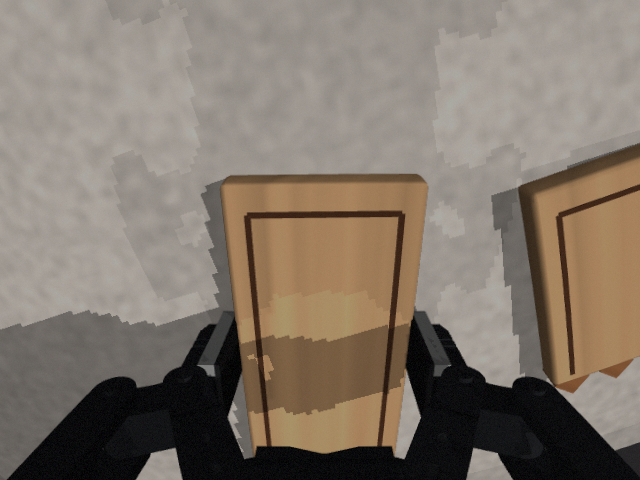

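```bash
python3 -m pendant '[[0.04,[0,0,0],0],[0.04,[-0.02,0,0],0],[0.04,[-0.03,0,0],0],[0.04,[0,0,0],0]]'; python3 -c "
from h import *
gplan([418.2,-55.9,6],74.9,60);snap('wrist','w13')"
```

```text
clock: 14.6
ee_pos: [403.8, -56.6, 116.9]
eef_rot: [0.096, 0.659, -0.084, 0.741]
wrist_force: [1.1, -0.3, -0.7]
gripper_width: 62.3
toolx [ 0.118  0.003 -0.993]
t=14.6 tcp=[403.8 -56.6 116.9] tooly_yaw=75.5 w=62.3 F=[ 1.1 -0.3 -0.7] q=[-0.29 -0.3   2.38  0.04  0.95 -1.63]
 turn about x: 0.010
 shift AFTER turn (tool x,y,z): [0.0518 0.0007 0.0011]  len 0.052
```

View pics/w13.png

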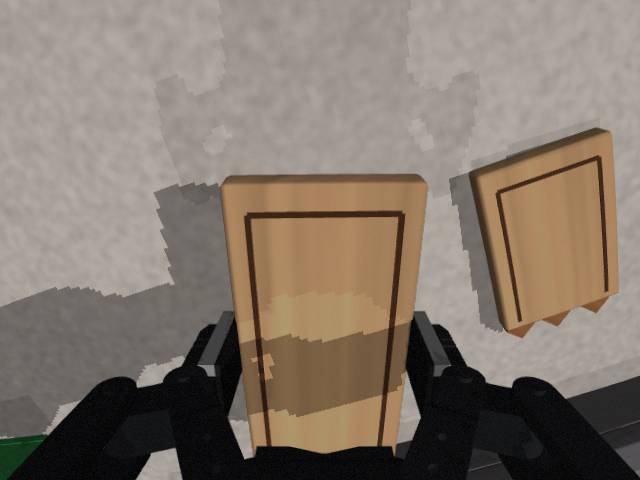

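```bash
python3 -m pendant '[[0.04,[-0.03,0,0],-0.1],[0.04,[-0.03,0,0],-0.1],[0.04,[-0.03,0,0],-0.09],[0.04,[0,0,0],0]]'; python3 -c "
from h import *
gplan([623.9,-118.8,125],92.2,63)"
```

```text
clock: 15.05
ee_pos: [388.7, -55.6, 199.2]
eef_rot: [-0.014, 0.67, 0.018, 0.742]
wrist_force: [0.4, -0.1, 0.1]
gripper_width: 62.4
toolx [ 0.101  0.008 -0.995]
t=15.1 tcp=[388.7 -55.6 199.2] tooly_yaw=92.7 w=62.4 F=[ 0.4 -0.1  0.1] q=[-0.3  -0.46  2.34  0.04  1.17 -1.93]
 turn about x: 0.008
 shift AFTER turn (tool x,y,z): [ 0.0342 -0.0725  0.2238]  len 0.238
```

```bash
python3 -m pendant '[[0.04,[0.002,-0.014,0.04],0],[0.04,[0.002,-0.014,0.04],0],[0.04,[0.002,-0.014,0.04],0],[0.04,[0.002,-0.014,0.04],0],[0.04,[0.002,-0.012,0.04],0],[0.04,[0,0,0],0]]'; python3 -c "
from h import *
gplan([623.9,-118.8,125],92.2,63); snap('wrist','w14'); snap('scene','s14')"
```

```text
clock: 15.65
ee_pos: [591.6, -114.3, 188.0]
eef_rot: [-0.01, 0.678, 0.018, 0.735]
wrist_force: [-0.1, -0.2, -0.6]
gripper_width: 62.0
toolx [ 0.081  0.014 -0.997]
t=15.7 tcp=[ 591.6 -114.3  188. ] tooly_yaw=92.3 w=62.0 F=[-0.1 -0.2 -0.6] q=[-0.29  0.09  1.89  0.04  1.09 -1.92]
 turn about x: 0.002
 shift AFTER turn (tool x,y,z): [ 0.0024 -0.0064  0.0268]  len 0.028
```

View pics/w14.png

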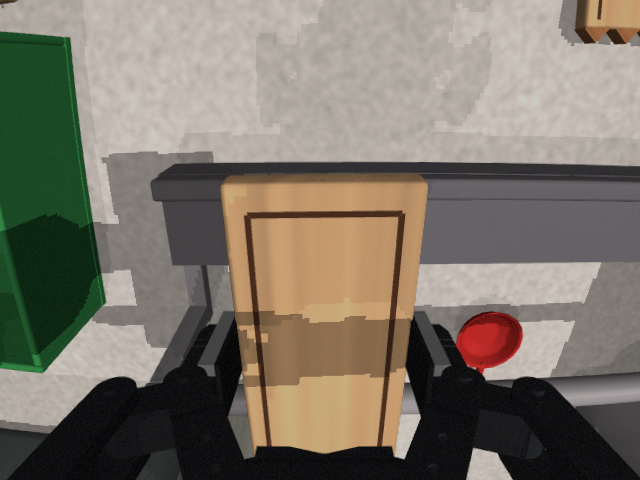

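View pics/s14.png

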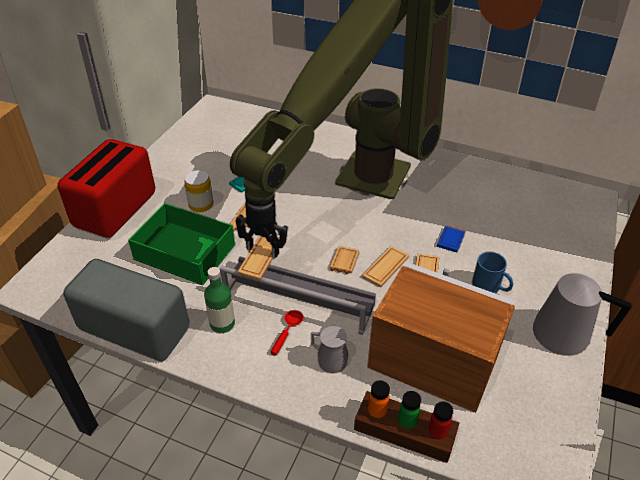

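```bash
python3 - <<'E'
from h import *
img,d,C=load('t5','top'); P=cloud(C,d)
print(onz(C,[[368,143],[358,151],[378,151],[368,160]],200).round()); 
for v in range(138,170,3): print(v,[ '%d,%d,%d'%tuple(P[v,u]) for u in range(354,384,4)])
E
```

```text
[[ 761. -147.  200.]
 [ 739. -120.  200.]
 [ 739. -175.  200.]
 [ 714. -147.  200.]]
138 ['820,-119,-4', '818,-131,3', '820,-143,-2', '789,-146,135', '775,-152,197', '819,-180,0', '821,-193,-6', '817,-204,11']
141 ['810,-119,-2', '811,-131,-7', '780,-134,134', '767,-141,196', '767,-152,197', '764,-162,211', '810,-193,0', '810,-205,0']
144 ['800,-118,3', '772,-123,133', '768,-133,152', '757,-141,203', '757,-152,203', '759,-164,195', '773,-181,127', '802,-206,-4']
147 ['791,-119,1', '765,-123,126', '759,-133,151', '755,-143,171', '752,-153,188', '761,-168,147', '764,-181,129', '792,-205,0']
150 ['781,-118,4', '756,-124,123', '753,-134,141', '751,-145,150', '751,-156,150', '754,-169,138', '755,-181,129', '782,-205,0']
153 ['773,-119,-2', '748,-124,123', '745,-134,138', '743,-145,145', '745,-157,136', '748,-170,124', '771,-192,8', '773,-205,0']
156 ['763,-119,-3', '747,-126,84', '739,-135,125', '737,-146,135', '737,-158,132', '739,-170,126', '763,-193,0', '764,-206,-4']
159 ['755,-119,-5', '745,-129,45', '735,-137,99', '731,-147,119', '731,-159,120', '739,-174,77', '753,-193,3', '755,-206,-2']
162 ['744,-119,-1', '740,-130,20', '732,-139,65', '731,-151,70', '731,-163,74', '742,-180,14', '744,-193,2', '745,-206,0']
165 ['735,-119,0', '734,-131,4', '734,-143,4', '732,-155,16', '736,-169,-2', '736,-181,-6', '735,-193,0', '737,-206,-8']
168 ['726,-119,-5', '725,-131,0', '726,-144,0', '726,-157,-4', '724,-168,9', '726,-181,-3', '726,-193,0', '727,-206,-5']
```

```bash
python3 -m pendant '[[0.04,[0.001,-0.004,0.015],0],[0.04,[0.001,-0.002,0.012],0],[0.04,[0,0,0],0]]'; python3 -c "
from h import *
gplan([623.9,-118.8,112],92.2,63); snap('wrist','w15')"
```

```text
clock: 16.05
ee_pos: [611.7, -116.6, 182.7]
eef_rot: [-0.008, 0.682, 0.019, 0.731]
wrist_force: [-0.7, -0.2, -1.6]
gripper_width: 62.0
toolx [ 0.07   0.017 -0.997]
t=16.1 tcp=[ 611.7 -116.6  182.7] tooly_yaw=92.3 w=62.0 F=[-0.7 -0.2 -1.6] q=[-0.29  0.14  1.85  0.04  1.09 -1.91]
 turn about x: 0.001
 shift AFTER turn (tool x,y,z): [ 0.0083 -0.0037  0.0071]  len 0.012
```

View pics/w15.png

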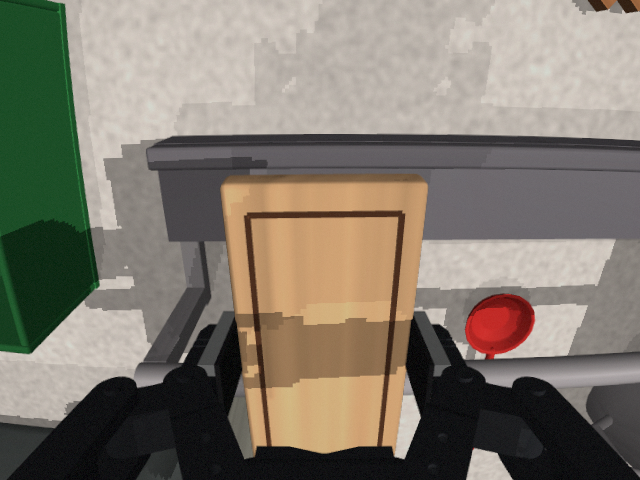

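```bash
python3 - <<'E'
from h import *
img,d,C=load('w15','wrist'); P=cloud(C,d)
for u in (180,480,600):
  print(u,[(v,'%d,%d,%d'%tuple(P[v,u])) for v in list(range(132,250,8))])
print([(v,'%d,%d,%d'%tuple(P[v,580])) for v in range(350,392,4)])
E
```

```text
180 [(132, '556,-204,0'), (140, '558,-198,20'), (148, '559,-191,41'), (156, '562,-191,44'), (164, '523,-122,246'), (172, '574,-196,30'), (180, '578,-196,30'), (188, '583,-197,30'), (196, '587,-197,30'), (204, '592,-198,29'), (212, '597,-198,30'), (220, '602,-199,29'), (228, '607,-199,30'), (236, '612,-199,30'), (244, '624,-206,12')]
480 [(132, '549,-21,-1'), (140, '551,-31,24'), (148, '553,-39,43'), (156, '557,-38,43'), (164, '561,-37,44'), (172, '568,-31,30'), (180, '572,-30,30'), (188, '577,-29,30'), (196, '581,-28,30'), (204, '586,-27,29'), (212, '591,-26,29'), (220, '596,-25,29'), (228, '601,-25,30'), (236, '606,-24,30'), (244, '623,-8,0')]
600 [(132, '544,57,0'), (140, '548,50,10'), (148, '549,30,39'), (156, '552,27,44'), (164, '557,29,44'), (172, '564,43,28'), (180, '568,42,30'), (188, '573,44,30'), (196, '578,45,29'), (204, '583,47,30'), (212, '588,49,29'), (220, '593,51,29'), (228, '598,52,29'), (236, '603,53,29'), (244, '620,79,0')]
[(350, '711,93,0'), (354, '716,95,0'), (358, '645,13,93'), (362, '645,11,96'), (366, '646,9,99'), (370, '648,10,99'), (374, '650,10,100'), (378, '651,10,101'), (382, '654,11,101'), (386, '656,11,101'), (390, '753,106,1')]
```

```bash
python3 -m pendant '[[0.04,[0.004,-0.002,0.008],0],[0.04,[0.01,0,0],0],[0.04,[0.008,0,0],0],[0.04,[0.006,0,0],0]]'; python3 -c "
from h import *
gplan([623.9,-118.8,77],92.2,63); snap('wrist','w16')"
```

```text
clock: 16.5
ee_pos: [620.7, -118.1, 161.7]
eef_rot: [-0.009, 0.682, 0.019, 0.731]
wrist_force: [-15.2, 2.1, 19.5]
gripper_width: 62.3
toolx [ 0.069  0.016 -0.998]
t=16.5 tcp=[ 620.7 -118.1  161.7] tooly_yaw=92.3 w=62.3 F=[-15.2   2.1  19.5] q=[-0.28  0.18  1.84  0.04  1.06 -1.91]
 turn about x: 0.002
 shift AFTER turn (tool x,y,z): [ 0.0217 -0.002  -0.0027]  len 0.022
```

View pics/w16.png

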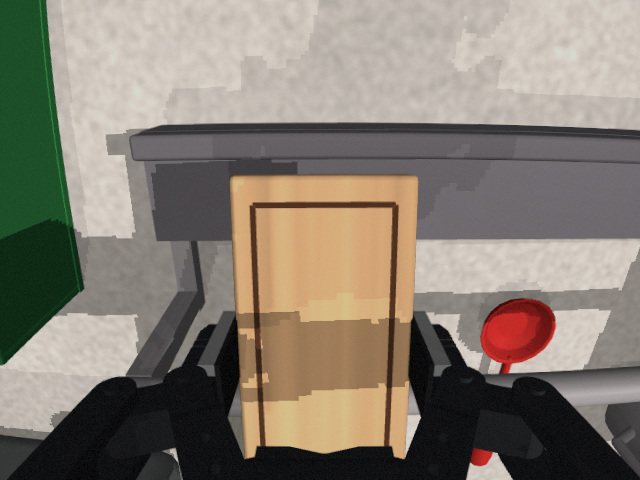

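```bash
python3 -m pendant '[[0.04,[0.008,0,-0.001],0],[0.04,[0.008,0,-0.001],0]]'; python3 -c "
from h import *
gplan([623.9,-118.8,77],92.2,63)"; python3 -m pendant '[[0.04,[0.008,0,-0.001],0]]'; python3 -c "
from h import *
gplan([623.9,-118.8,77],92.2,63); snap('wrist','w17')"
```

```text
clock: 16.75
ee_pos: [620.5, -118.1, 153.1]
eef_rot: [-0.009, 0.681, 0.02, 0.732]
wrist_force: [-13.2, 2.3, 17.6]
gripper_width: 62.1
toolx [ 0.071  0.016 -0.997]
t=16.8 tcp=[ 620.5 -118.1  153.1] tooly_yaw=92.4 w=62.1 F=[-13.2   2.3  17.6] q=[-0.28  0.19  1.84  0.04  1.04 -1.92]
 turn about x: 0.003
 shift AFTER turn (tool x,y,z): [ 0.0132 -0.0019 -0.0021]  len 0.013
clock: 16.85
ee_pos: [620.7, -118.0, 149.2]
eef_rot: [-0.01, 0.681, 0.02, 0.732]
wrist_force: [-12.4, 3.5, 21.5]
gripper_width: 62.0
toolx [ 0.073  0.015 -0.997]
t=16.9 tcp=[ 620.7 -118.   149.2] tooly_yaw=92.4 w=62.0 F=[-12.4   3.5  21.5] q=[-0.28  0.2   1.84  0.04  1.04 -1.92]
 turn about x: 0.004
 shift AFTER turn (tool x,y,z): [ 0.0092 -0.0018 -0.0021]  len 0.010
```

View pics/w17.png

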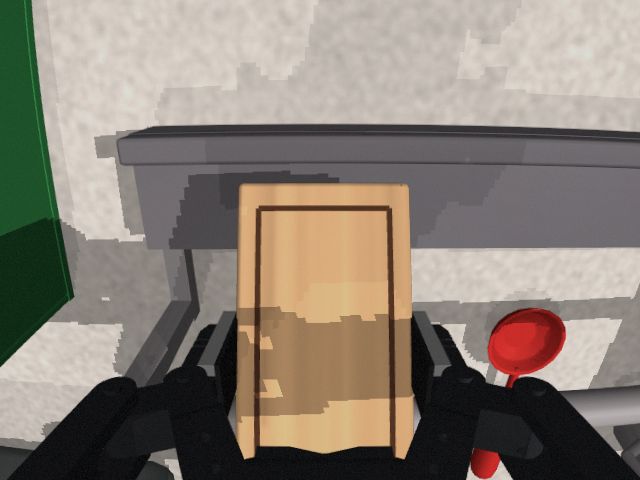

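```bash
python3 -m pendant '[[0.04,[0.008,0,-0.001],0],[0.04,[0.008,0,-0.001],0]]'; python3 -c "
from h import *
gplan([623.9,-118.8,77],92.2,63);snap('wrist','w18')
img,d,C=load('w18','wrist'); P=cloud(C,d)
print([(v,'%d,%d,%d'%tuple(P[v,325])) for v in range(170,440,15)])"
```

```text
clock: 17.1
ee_pos: [621.7, -117.9, 141.9]
eef_rot: [-0.011, 0.679, 0.02, 0.734]
wrist_force: [-11.4, 4.5, 26.5]
gripper_width: 62.3
toolx [ 0.078  0.015 -0.997]
t=17.1 tcp=[ 621.7 -117.9  141.9] tooly_yaw=92.5 w=62.3 F=[-11.4   4.5  26.5] q=[-0.28  0.2   1.85  0.04  1.02 -1.92]
 turn about x: 0.005
 shift AFTER turn (tool x,y,z): [ 0.0018 -0.0018 -0.003 ]  len 0.004
[(170, '572,-119,30'), (185, '579,-119,29'), (200, '579,-119,54'), (215, '584,-119,58'), (230, '589,-119,61'), (245, '593,-119,64'), (260, '597,-119,70'), (275, '602,-119,73'), (290, '606,-119,76'), (305, '610,-118,80'), (320, '614,-118,84'), (335, '619,-118,86'), (350, '622,-118,91'), (365, '627,-118,93'), (380, '631,-118,96'), (395, '635,-118,99'), (410, '638,-117,103'), (425, '642,-117,106')]
```

View pics/w18.png

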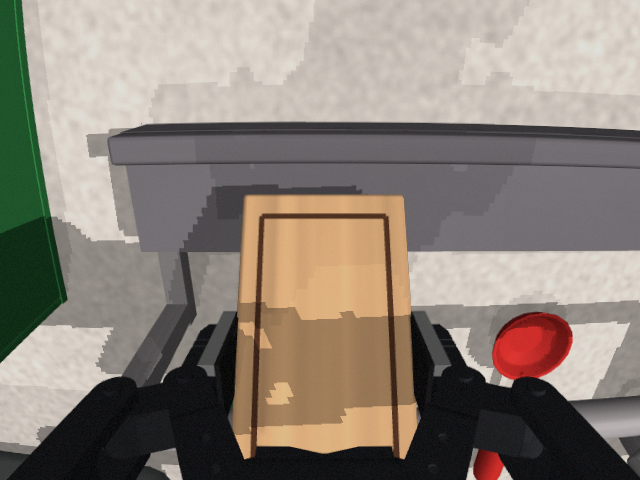

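```bash
python3 -m pendant '[[0.04,[0.01,0,-0.002],0],[0.04,[0.01,0,-0.002],0],[0.04,[0.006,0,0],0]]'; python3 -c "
from h import *
gplan([623.9,-118.8,77],92.2,63);snap('wrist','w19')
img,d,C=load('w19','wrist'); P=cloud(C,d)
print([(v,'%d,%d,%d'%tuple(P[v,325])) for v in range(170,440,15)])"
```

```text
clock: 17.45
ee_pos: [623.1, -118.0, 134.1]
eef_rot: [-0.012, 0.676, 0.02, 0.736]
wrist_force: [-30.3, 3.0, 36.0]
gripper_width: 62.0
toolx [ 0.085  0.014 -0.996]
t=17.4 tcp=[ 623.1 -118.   134.1] tooly_yaw=92.6 w=62.0 F=[-30.3   3.   36. ] q=[-0.28  0.21  1.85  0.04  1.   -1.92]
 turn about x: 0.007
 shift AFTER turn (tool x,y,z): [-0.006  -0.0014 -0.0041]  len 0.007
[(170, '573,-120,30'), (185, '579,-120,30'), (200, '586,-119,30'), (215, '589,-119,41'), (230, '593,-119,46'), (245, '598,-119,51'), (260, '602,-119,56'), (275, '606,-119,61'), (290, '609,-119,66'), (305, '613,-119,71'), (320, '616,-118,75'), (335, '620,-118,79'), (350, '624,-118,83'), (365, '627,-118,87'), (380, '630,-118,91'), (395, '633,-118,95'), (410, '637,-118,98'), (425, '639,-118,102')]
```

```bash
python3 -m pendant '[[0.066,[0,0,0],0],[0.075,[0,0,0],0],[0.08,[0,0,0],0],[0.08,[0,0,0],0]]'; python3 -c "
from h import *
gplan([623.9,-118.8,77],92.2,63);snap('wrist','w20')
img,d,C=load('w20','wrist'); P=cloud(C,d)
print([(v,'%d,%d,%d'%tuple(P[v,325])) for v in range(170,440,15)])"
```

```text
clock: 17.9
ee_pos: [622.8, -117.9, 135.6]
eef_rot: [-0.012, 0.675, 0.02, 0.737]
wrist_force: [-0.0, 0.5, 0.6]
gripper_width: 79.9
toolx [ 0.087  0.013 -0.996]
t=17.9 tcp=[ 622.8 -117.9  135.6] tooly_yaw=92.6 w=79.9 F=[-0.   0.5  0.6] q=[-0.28  0.21  1.85  0.04  1.   -1.92]
 turn about x: 0.007
 shift AFTER turn (tool x,y,z): [-0.0045 -0.0015 -0.0041]  len 0.006
[(170, '573,-120,30'), (185, '579,-120,30'), (200, '586,-119,30'), (215, '589,-119,42'), (230, '593,-119,48'), (245, '597,-119,54'), (260, '602,-119,57'), (275, '606,-119,63'), (290, '610,-119,66'), (305, '613,-119,72'), (320, '617,-118,76'), (335, '620,-118,80'), (350, '624,-118,84'), (365, '627,-118,88'), (380, '630,-118,92'), (395, '634,-118,95'), (410, '637,-118,99'), (425, '640,-118,103')]
```

View pics/w20.png

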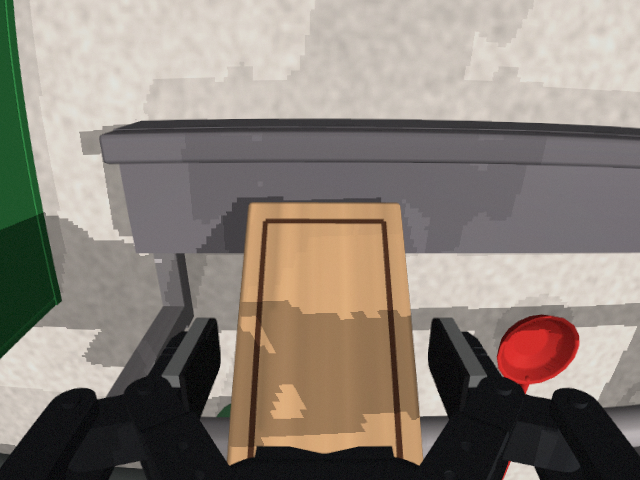

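```bash
python3 -m pendant '[[0.085,[-0.03,0,0],0],[0.085,[-0.04,0,0],0],[0.085,[-0.04,0,0],0],[0.085,[-0.03,0,-0.03],0],[0.085,[0,0,-0.045],0],[0.085,[0,0.02,-0.045],0],[0.085,[0,0.02,-0.045],0],[0.085,[0,0,0],0]]'; python3 -c "
from h import *
snap('wrist','w21');snap('top','t21')
gplan([400,170,200],76,63)"
```

```text
clock: 18.75
ee_pos: [437.3, -85.9, 258.5]
eef_rot: [-0.011, 0.68, 0.021, 0.733]
wrist_force: [-0.0, 0.8, 0.3]
gripper_width: 84.9
toolx [ 0.081  0.014 -0.997]
t=18.9 tcp=[441.8 -87.7 261.6] tooly_yaw=92.6 w=85.1 F=[-0.   0.6  0.7] q=[-0.33 -0.35  2.16  0.04  1.26 -1.96]
 turn about x: 0.289
 shift AFTER turn (tool x,y,z): [-0.0013  0.2378 -0.1077]  len 0.261
```

View pics/w21.png

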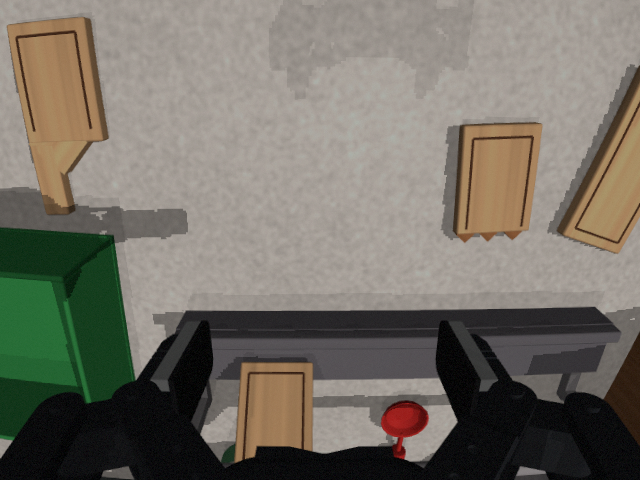

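View pics/t21.png

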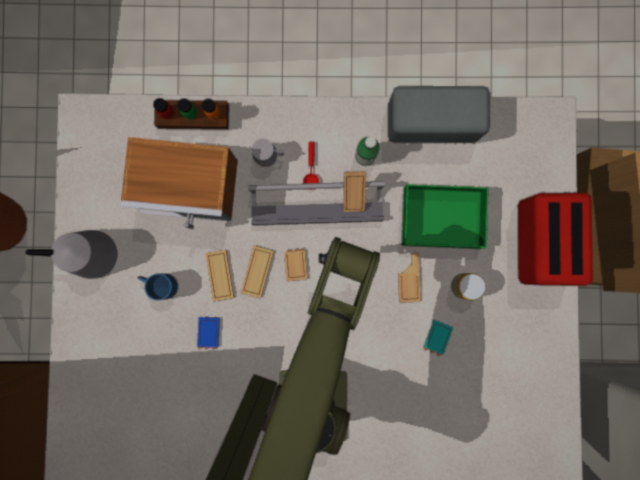

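```bash
python3 -m pendant '[[0.085,[0,0,0],0.15],[0.085,[0,0,0],0.14],[0.085,[0,0.04,-0.018],0],[0.085,[0,0.04,-0.018],0],[0.085,[0,0.04,-0.018],0],[0.085,[0,0.04,-0.018],0],[0.085,[0,0.04,-0.018],0],[0.085,[0,0.0,0],0]]'; python3 -c "
from h import *
snap('wrist','w22')
gplan([400,170,200],76,63)"
```

```text
clock: 19.65
ee_pos: [418.6, 133.6, 266.9]
eef_rot: [0.102, 0.669, -0.084, 0.731]
wrist_force: [0.5, -0.8, -0.1]
gripper_width: 85.1
toolx [ 0.09   0.012 -0.996]
t=19.7 tcp=[419.2 131.9 267. ] tooly_yaw=74.8 w=85.1 F=[ 0.3 -0.5  0.9] q=[ 0.18 -0.39  2.18 -0.    1.26 -1.12]
 turn about x: -0.021
 shift AFTER turn (tool x,y,z): [ 0.0024  0.0301 -0.0335]  len 0.045
```

View pics/w22.png

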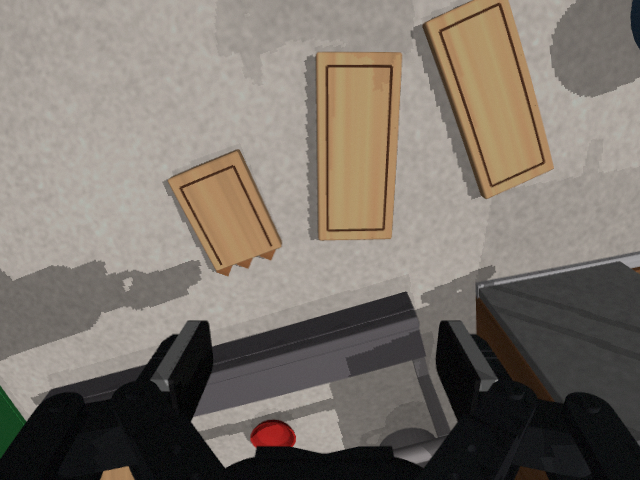

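```bash
cat >> h.py <<'E'
def board(C,n,pts,z=12,back=11):
    p=onz(C,pts,z)[:,:2]
    e=[np.linalg.norm(p[i]-p[(i+1)%4]) for i in range(4)]
    m=(p[3]+p[2]-p[1]-p[0]); m=m/np.linalg.norm(m); c=p.mean(0)
    print(n,'c',c.round(1),'edges',np.round(e),'ang',np.degrees(np.arctan2(m[1],m[0])).round(1),'grip',(c-back*m).round(1))
E
python3 - <<'E'
from h import *
img,d,C=load('w22','wrist')
board(C,'B',[(317,53),(402,52),(391,239),(318,241)])
board(C,'A',[(424,24),(512,-5),(553,169),(487,197)])
board(C,'stub',[(168,181),(240,150),(281,243),(217,270)],back=0)
gplan([387,172,20],76,62)
E
```

```text
B c [400.5 173.4] edges [ 62. 149.  63. 149.] ang -15.0 grip [389.8 176.3]
A c [389.3 289.2] edges [ 68. 141.  60. 147.] ang 10.1 grip [378.5 287.2]
stub c [419.5  57.2] edges [65. 85. 63. 87.] ang 5.5 grip [419.5  57.2]
toolx [ 0.09   0.012 -0.996]
t=19.7 tcp=[419.2 131.9 267. ] tooly_yaw=74.8 w=85.1 F=[ 0.3 -0.5  0.9] q=[ 0.18 -0.39  2.18 -0.    1.26 -1.12]
 turn about x: -0.021
 shift AFTER turn (tool x,y,z): [ 0.1815  0.0228 -0.0617]  len 0.193
```

```bash
python3 -c "
from h import *
gplan([389.8,176.3,20],75,62)"
python3 -m pendant '[[0.085,[0.035,0.014,-0.03],0],[0.085,[0.045,0.014,-0.03],0],[0.085,[0.045,0,0],0],[0.085,[0.04,0,0],0],[0.085,[0,0,0],0]]'; python3 -c "
from h import *
gplan([389.8,176.3,20],75,62)"
```

```text
toolx [ 0.09   0.012 -0.996]
t=19.7 tcp=[419.2 131.9 267. ] tooly_yaw=74.8 w=85.1 F=[ 0.3 -0.5  0.9] q=[ 0.18 -0.39  2.18 -0.    1.26 -1.12]
 turn about x: -0.004
 shift AFTER turn (tool x,y,z): [ 0.1818  0.0266 -0.0605]  len 0.193
clock: 20.2
ee_pos: [392.8, 176.1, 98.5]
eef_rot: [0.105, 0.665, -0.087, 0.734]
wrist_force: [-2.2, -0.1, -0.9]
gripper_width: 85.1
toolx [ 0.1    0.012 -0.995]
t=20.2 tcp=[392.8 176.1  98.5] tooly_yaw=74.5 w=85.1 F=[-2.2 -0.1 -0.9] q=[ 0.31 -0.19  2.33 -0.02  0.9  -0.98]
 turn about x: -0.008
 shift AFTER turn (tool x,y,z): [ 0.0158 -0.0035 -0.0103]  len 0.019
```

```bash
python3 -m pendant '[[0.085,[0.012,-0.003,-0.009],0],[0.085,[0.012,0,-0.002],0],[0.085,[0.004,0,0],0],[0.085,[0,0,0],0]]'; python3 -c "
from h import *
gplan([389.8,176.3,6],75,62);snap('wrist','w23')"
```

```text
clock: 20.6
ee_pos: [389.2, 175.0, 72.7]
eef_rot: [0.107, 0.662, -0.088, 0.736]
wrist_force: [-0.7, -0.1, -0.1]
gripper_width: 85.2
toolx [ 0.107  0.012 -0.994]
t=20.6 tcp=[389.2 175.   72.7] tooly_yaw=74.2 w=85.2 F=[-0.7 -0.1 -0.1] q=[ 0.31 -0.15  2.35 -0.03  0.83 -0.97]
 turn about x: -0.014
 shift AFTER turn (tool x,y,z): [ 0.0044 -0.0012 -0.0064]  len 0.008
```

View pics/w23.png

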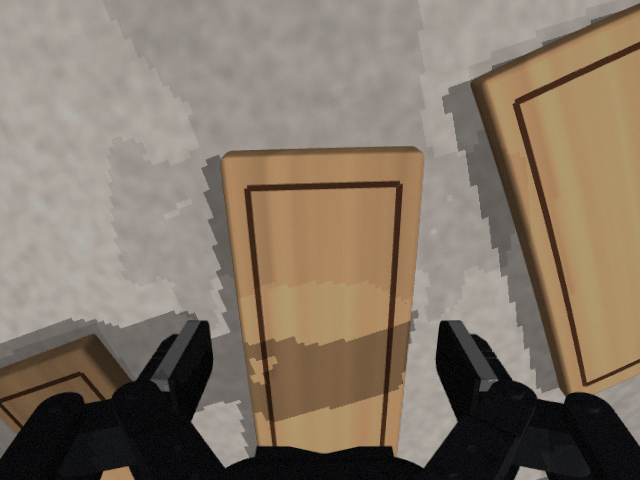

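```bash
python3 -m pendant '[[0.085,[0.0,-0.001,-0.006],-0.014],[0.08,[0.006,0,0],0],[0.06,[0,0,0],0],[0.04,[0,0,0],0],[0.04,[0,0,0],0],[0.04,[0,0,0],0]]'; python3 -c "
from h import *
gplan([389.8,176.3,6],75,62);snap('wrist','w24')"
```

```text
clock: 21.25
ee_pos: [386.3, 176.7, 70.3]
eef_rot: [0.103, 0.66, -0.082, 0.74]
wrist_force: [-0.8, -0.6, -1.0]
gripper_width: 62.3
toolx [ 0.115  0.015 -0.993]
t=21.2 tcp=[386.3 176.7  70.3] tooly_yaw=75.1 w=62.3 F=[-0.8 -0.6 -1. ] q=[ 0.31 -0.15  2.36 -0.03  0.82 -0.98]
 turn about x: 0.002
 shift AFTER turn (tool x,y,z): [ 0.0023 -0.0024 -0.0034]  len 0.005
```

View pics/w24.png

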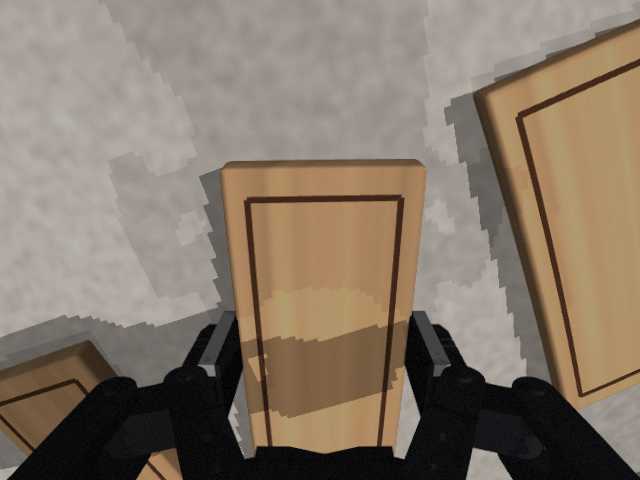

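```bash
python3 -m pendant '[[0.04,[-0.03,0,0],0],[0.04,[-0.04,0,0],-0.1],[0.04,[-0.04,0,0],-0.1],[0.04,[-0.02,0,0],-0.1],[0.04,[0,0,0],0]]'; python3 -c "
from h import *
gplan([620,-4,127],92.2,63)"
```

```text
clock: 21.8
ee_pos: [368.6, 174.0, 200.4]
eef_rot: [-0.014, 0.668, 0.021, 0.744]
wrist_force: [0.8, 1.0, -1.5]
gripper_width: 61.6
toolx [ 0.107  0.012 -0.994]
t=21.8 tcp=[368.6 174.  200.4] tooly_yaw=92.8 w=61.6 F=[ 0.8  1.  -1.5] q=[ 0.32 -0.42  2.31 -0.02  1.14 -1.29]
 turn about x: 0.011
 shift AFTER turn (tool x,y,z): [ 0.0345 -0.1881  0.2353]  len 0.303
```

```bash
python3 -m pendant '[[0.04,[0.002,-0.03,0.034],0.01],[0.04,[0.002,-0.03,0.034],0],[0.04,[0.002,-0.03,0.034],0],[0.04,[0.002,-0.03,0.034],0],[0.04,[0.002,-0.03,0.034],0],[0.04,[0.002,-0.02,0.03],0],[0.04,[0,0,0],0]]'; python3 -c "
from h import *
gplan([620,-4,115],92.2,63);snap('wrist','w25')"
```

```text
clock: 22.5
ee_pos: [578.4, 5.7, 194.4]
eef_rot: [-0.004, 0.673, 0.014, 0.74]
wrist_force: [-0.1, 0.6, -1.7]
gripper_width: 62.3
toolx [ 0.094  0.015 -0.995]
t=22.5 tcp=[578.4   5.7 194.4] tooly_yaw=91.5 w=62.3 F=[-0.1  0.6 -1.7] q=[-0.09  0.02  1.95  0.03  1.08 -1.7 ]
 turn about x: -0.012
 shift AFTER turn (tool x,y,z): [ 0.0198 -0.0121  0.0335]  len 0.041
```

View pics/w25.png

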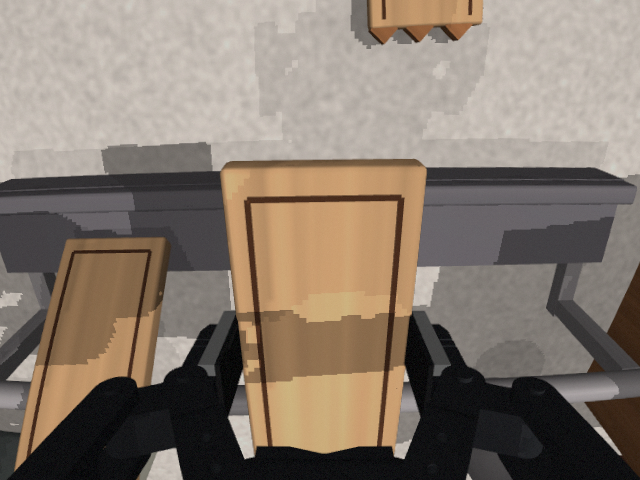

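```bash
python3 -m pendant '[[0.04,[0.003,-0.006,0.018],-0.01],[0.04,[0.004,-0.004,0.016],0],[0.04,[0.01,0,0.002],0],[0.04,[0.01,0,0.002],0],[0.04,[0.008,0,0],0]]'; python3 -c "
from h import *
gplan([620,-4,77],92.2,63)
plan(None)"; python3 -m pendant '[[0.04,[0.008,0,0],0],[0.04,[0.008,0,0],0]]'; python3 -c "
from h import *
gplan([620,-4,77],92.2,63);snap('wrist','w26')"
```

```text
clock: 23.05
ee_pos: [612.6, 0.4, 157.8]
eef_rot: [-0.007, 0.679, 0.017, 0.734]
wrist_force: [-11.3, -4.5, 17.1]
gripper_width: 62.1
toolx [ 0.078  0.015 -0.997]
t=23.1 tcp=[6.126e+02 4.000e-01 1.578e+02] tooly_yaw=92.0 w=62.1 F=[-11.3  -4.5  17.1] q=[-0.09  0.14  1.89  0.03  1.03 -1.71]
 turn about x: -0.004
 shift AFTER turn (tool x,y,z): [ 0.0181 -0.0056  0.0009]  len 0.019
t=23.1 tcp=[6.126e+02 4.000e-01 1.578e+02] tooly_yaw=92.0 w=62.1 F=[-11.3  -4.5  17.1] q=[-0.09  0.14  1.89  0.03  1.03 -1.71]
clock: 23.25
ee_pos: [612.9, 0.7, 146.3]
eef_rot: [-0.009, 0.679, 0.016, 0.734]
wrist_force: [-9.4, -3.1, 17.9]
gripper_width: 62.1
toolx [ 0.078  0.011 -0.997]
t=23.2 tcp=[612.9   0.7 146.3] tooly_yaw=92.0 w=62.1 F=[-9.4 -3.1 17.9] q=[-0.09  0.16  1.9   0.02  1.01 -1.71]
 turn about x: -0.003
 shift AFTER turn (tool x,y,z): [ 0.0066 -0.0055  0.0014]  len 0.009
```

View pics/w26.png

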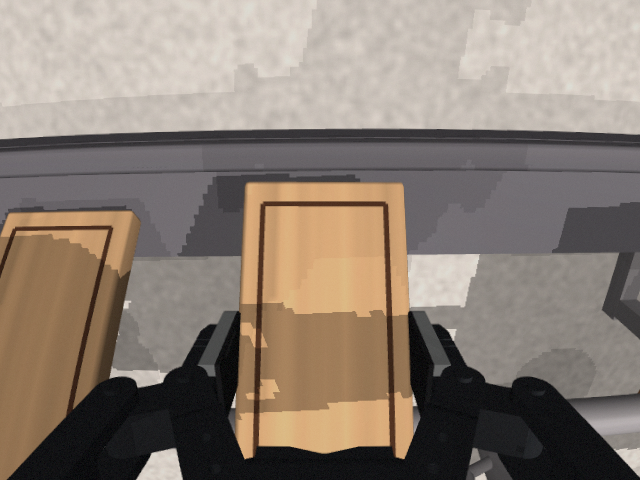

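```bash
python3 -m pendant '[[0.04,[0.008,0,0],0],[0.04,[0.008,0,0],0]]'; python3 -c "
from h import *
gplan([620,-4,77],92.2,63);snap('wrist','w27')
img,d,C=load('w27','wrist'); P=cloud(C,d)
print([(v,'%d,%d,%d'%tuple(P[v,325])) for v in range(170,440,15)])"
```

```text
clock: 23.5
ee_pos: [613.8, 1.1, 138.6]
eef_rot: [-0.01, 0.678, 0.015, 0.735]
wrist_force: [-34.5, -2.5, 57.6]
gripper_width: 62.2
toolx [ 0.08   0.008 -0.997]
t=23.5 tcp=[613.8   1.1 138.6] tooly_yaw=92.1 w=62.2 F=[-34.5  -2.5  57.6] q=[-0.09  0.17  1.9   0.02  1.   -1.71]
 turn about x: -0.002
 shift AFTER turn (tool x,y,z): [-0.0011 -0.0057  0.001 ]  len 0.006
[(170, '561,-1,43'), (185, '570,-1,30'), (200, '575,0,38'), (215, '579,0,45'), (230, '584,0,49'), (245, '589,0,54'), (260, '593,0,59'), (275, '597,0,64'), (290, '601,0,68'), (305, '606,0,72'), (320, '610,0,76'), (335, '614,0,79'), (350, '617,0,84'), (365, '621,0,88'), (380, '624,0,91'), (395, '627,0,96'), (410, '631,0,99'), (425, '635,0,102')]
```

```bash
python3 -m pendant '[[0.066,[0,0,0],0],[0.075,[0,0,0],0],[0.08,[0,0,0],0],[0.08,[0,0,0],0]]'; python3 -c "
from h import *
snap('wrist','w28')
img,d,C=load('w28','wrist'); P=cloud(C,d)
print([(v,'%d,%d,%d'%tuple(P[v,325])) for v in range(170,440,15)])"
```

```text
clock: 23.95
ee_pos: [609.8, 3.8, 137.9]
eef_rot: [-0.01, 0.679, 0.016, 0.734]
wrist_force: [0.0, -0.6, 0.6]
gripper_width: 80.1
[(170, '556,1,45'), (185, '566,1,29'), (200, '573,1,30'), (215, '576,1,43'), (230, '580,2,48'), (245, '585,2,52'), (260, '589,2,57'), (275, '594,2,60'), (290, '597,2,67'), (305, '602,2,69'), (320, '606,2,74'), (335, '609,2,79'), (350, '613,3,82'), (365, '618,3,86'), (380, '622,3,89'), (395, '626,3,92'), (410, '629,3,97'), (425, '631,3,101')]
```

View pics/w28.png

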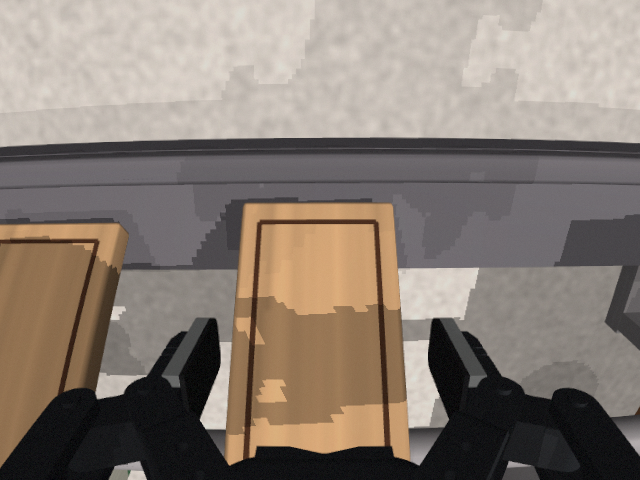

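```bash
python3 -m pendant '[[0.085,[-0.03,0,0],0],[0.085,[-0.04,0,0],0],[0.085,[-0.04,0,0],0],[0.085,[-0.02,0.03,-0.03],0],[0.085,[0,0.035,-0.035],0],[0.085,[0,0.035,-0.035],0],[0.085,[0,0.035,-0.035],0],[0.085,[0,0.035,-0.03],0]]'; python3 -c "
from h import *
gplan([380,287,200],100,63)"
```

```text
clock: 24.8
ee_pos: [425.2, 168.6, 255.5]
eef_rot: [-0.006, 0.683, 0.013, 0.731]
wrist_force: [1.4, 1.7, 0.6]
gripper_width: 85.3
toolx [ 0.068  0.011 -0.998]
t=24.8 tcp=[425.2 168.6 255.5] tooly_yaw=91.5 w=85.3 F=[1.4 1.7 0.6] q=[ 0.26 -0.32  2.14 -0.01  1.25 -1.33]
 turn about x: -0.148
 shift AFTER turn (tool x,y,z): [-0.0094  0.1245 -0.0277]  len 0.128
```

```bash
python3 -m pendant '[[0.085,[0,0,0],-0.14],[0.085,[0,0.04,-0.01],0],[0.085,[0,0.04,-0.01],0],[0.085,[0,0.03,-0.005],0],[0.085,[0,0,0],0]]'; python3 -c "
from h import *
snap('wrist','w29')
gplan([380,287,200],100,63)"
```

```text
clock: 25.3
ee_pos: [374.1, 278.7, 249.8]
eef_rot: [-0.06, 0.681, 0.064, 0.727]
wrist_force: [0.4, -0.3, 0.1]
gripper_width: 84.8
toolx [ 0.063  0.01  -0.998]
t=25.4 tcp=[374.5 277.5 249.6] tooly_yaw=100.1 w=85.0 F=[ 0.  -0.2 -1.4] q=[ 0.53 -0.29  2.13 -0.02  1.24 -1.21]
 turn about x: 0.001
 shift AFTER turn (tool x,y,z): [-0.0131  0.0084  0.0039]  len 0.016
```

View pics/w29.png

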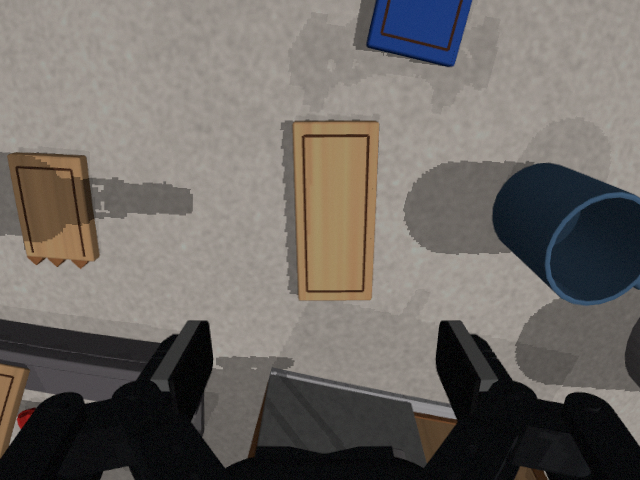

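```bash
python3 - <<'E'
from h import *
img,d,C=load('w29','wrist')
board(C,'A',[(294,122),(379,122),(371,299),(299,300)])
print('mug rim', onz(C,[(547,248),(600,248),(600,302),(600,195)],90).round())
E
```

```text
A c [387.2 288.8] edges [ 62. 148.  62. 149.] ang 10.3 grip [376.4 286.8]
mug rim [[357. 416.  90.]
 [351. 451.  90.]
 [388. 469.  90.]
 [318. 436.  90.]]
```

```bash
python3 -c "
from h import *
gplan([376.4,286.8,20],100.3,62)"
```

```text
toolx [ 0.063  0.01  -0.998]
t=25.4 tcp=[374.5 277.5 249.6] tooly_yaw=100.1 w=85.0 F=[ 0.  -0.2 -1.4] q=[ 0.53 -0.29  2.13 -0.02  1.24 -1.21]
 turn about x: -0.004
 shift AFTER turn (tool x,y,z): [ 0.1673  0.0091 -0.0112]  len 0.168
```

```bash
python3 -m pendant '[[0.085,[0.04,0.005,-0.006],0],[0.085,[0.045,0.004,-0.006],0],[0.085,[0.045,0,0],0],[0.085,[0.025,0,0],0],[0.085,[0,0,0],0]]'; python3 -c "
from h import *
gplan([376.4,286.8,6],100.3,62)"
```

```text
clock: 25.85
ee_pos: [373.7, 283.6, 90.7]
eef_rot: [-0.059, 0.68, 0.062, 0.728]
wrist_force: [-0.9, -0.3, -1.3]
gripper_width: 85.0
toolx [ 0.068  0.01  -0.998]
t=25.9 tcp=[373.7 283.6  90.7] tooly_yaw=99.9 w=85.0 F=[-0.9 -0.3 -1.3] q=[ 0.55 -0.06  2.23 -0.03  0.91 -1.18]
 turn about x: -0.007
 shift AFTER turn (tool x,y,z): [ 0.0227  0.0029 -0.0027]  len 0.023
```

```bash
python3 -m pendant '[[0.085,[0.013,0.003,-0.003],0],[0.085,[0.009,0,-0.001],0],[0.08,[0.0,0,0],0],[0.08,[0,0,0],0]]'; python3 -c "
from h import *
gplan([376.4,286.8,6],100.3,62)
snap('wrist','w30')"
```

```text
clock: 26.25
ee_pos: [373.1, 285.9, 69.8]
eef_rot: [-0.058, 0.678, 0.062, 0.73]
wrist_force: [0.1, 0.3, 0.7]
gripper_width: 80.2
toolx [ 0.072  0.012 -0.997]
t=26.2 tcp=[373.1 285.9  69.8] tooly_yaw=99.7 w=80.2 F=[0.1 0.3 0.7] q=[ 0.55 -0.02  2.24 -0.04  0.86 -1.17]
 turn about x: -0.010
 shift AFTER turn (tool x,y,z): [ 0.0019  0.0003 -0.0012]  len 0.002
```

View pics/w30.png

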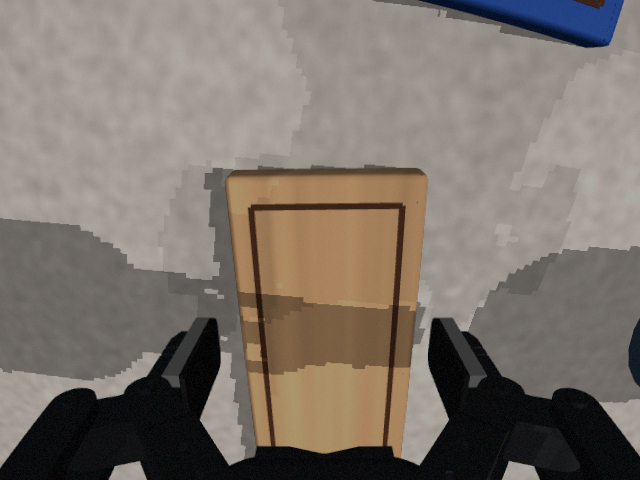

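```bash
python3 -m pendant '[[0.08,[0.003,0,-0.001],-0.01],[0.06,[0,0,0],0],[0.04,[0,0,0],0],[0.04,[0,0,0],0],[0.04,[0,0,0],0],[0.04,[-0.03,0,0],0],[0.04,[-0.04,0,0],0],[0.04,[0,0,0],0]]'; python3 -c "
from h import *
gplan([620,111,130],92.2,63)
snap('wrist','w31')"
```

```text
clock: 27.1
ee_pos: [367.3, 285.3, 139.7]
eef_rot: [-0.062, 0.678, 0.066, 0.73]
wrist_force: [0.4, -0.0, 0.1]
gripper_width: 62.0
toolx [ 0.073  0.013 -0.997]
t=27.1 tcp=[367.3 285.3 139.7] tooly_yaw=100.4 w=62.0 F=[ 0.4 -0.   0.1] q=[ 0.56 -0.16  2.22 -0.03  1.01 -1.18]
 turn about x: 0.143
 shift AFTER turn (tool x,y,z): [-0.0371 -0.184   0.2445]  len 0.308
```

View pics/w31.png

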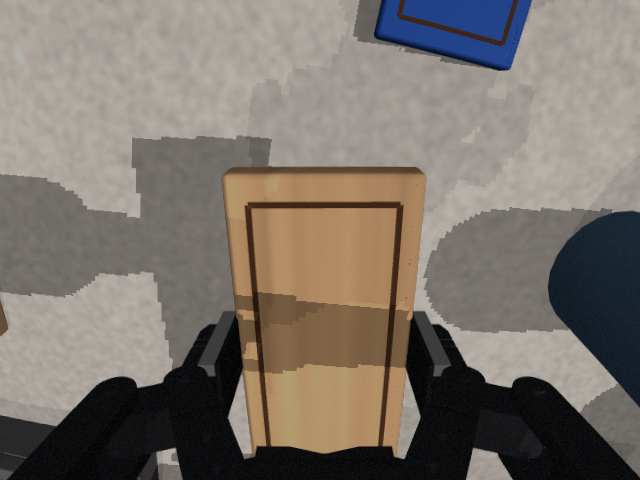

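```bash
python3 -m pendant '[[0.04,[-0.03,0,0],0.07],[0.04,[-0.03,0,0],0.07],[0.04,[0.002,-0.03,0.035],0],[0.04,[0.002,-0.03,0.035],0],[0.04,[0.002,-0.03,0.035],0],[0.04,[0.002,-0.03,0.035],0],[0.04,[0.002,-0.03,0.035],0],[0.04,[0,0,0],0]]'; python3 -c "
from h import *
gplan([617,113,115],92.2,63)"
```

```text
clock: 27.95
ee_pos: [543.1, 134.4, 185.8]
eef_rot: [-0.014, 0.688, 0.016, 0.726]
wrist_force: [0.3, -0.3, -0.7]
gripper_width: 62.2
toolx [ 0.053  0.004 -0.999]
t=27.9 tcp=[543.1 134.4 185.8] tooly_yaw=92.4 w=62.2 F=[ 0.3 -0.3 -0.7] q=[ 0.15  0.01  1.98 -0.    1.1  -1.46]
 turn about x: 0.004
 shift AFTER turn (tool x,y,z): [ 0.0115 -0.0244  0.0691]  len 0.074
```

```bash
python3 -m pendant '[[0.04,[0.002,-0.012,0.032],0],[0.04,[0.002,-0.012,0.032],0],[0.04,[0,0,0.003],0],[0.04,[0.0,0,0],0]]'; python3 -c "
from h import *
gplan([617,113,115],92.2,63); snap('wrist','w32')"
```

```text
clock: 28.35
ee_pos: [609.1, 111.2, 174.9]
eef_rot: [-0.013, 0.694, 0.015, 0.72]
wrist_force: [0.9, -0.4, -1.1]
gripper_width: 62.2
toolx [ 0.037  0.003 -0.999]
t=28.4 tcp=[609.1 111.2 174.9] tooly_yaw=92.3 w=62.2 F=[ 0.9 -0.4 -1.1] q=[ 0.09  0.15  1.85 -0.    1.11 -1.52]
 turn about x: 0.001
 shift AFTER turn (tool x,y,z): [-0.0029  0.0014  0.0058]  len 0.007
```

View pics/w32.png

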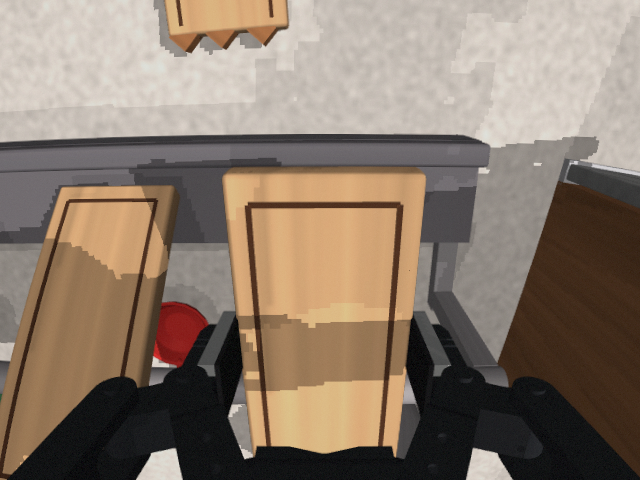

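```bash
python3 -m pendant '[[0.04,[0.006,0.0015,0.004],0],[0.04,[0.006,0,0.001],0],[0.04,[0.008,0,0],0],[0.04,[0.008,0,0],0]]'; python3 -c "
from h import *
gplan([616,113,77],92.2,63)"; python3 -m pendant '[[0.04,[0.008,0,0],0],[0.04,[0.008,0,0],0]]'; python3 -c "
from h import *
gplan([616,113,77],92.2,63);snap('wrist','w33')"
```

```text
clock: 28.8
ee_pos: [611.7, 114.1, 157.4]
eef_rot: [-0.017, 0.695, 0.015, 0.719]
wrist_force: [-10.7, -4.7, 18.4]
gripper_width: 62.5
toolx [ 0.033 -0.002 -0.999]
t=28.8 tcp=[611.7 114.1 157.4] tooly_yaw=92.5 w=62.5 F=[-10.7  -4.7  18.4] q=[ 0.1   0.18  1.85 -0.01  1.08 -1.51]
 turn about x: 0.006
 shift AFTER turn (tool x,y,z): [ 0.0175 -0.0009  0.0016]  len 0.018
clock: 29.0
ee_pos: [611.9, 114.2, 149.1]
eef_rot: [-0.019, 0.694, 0.014, 0.719]
wrist_force: [-10.1, -5.2, 21.9]
gripper_width: 62.4
toolx [ 0.036 -0.006 -0.999]
t=29.0 tcp=[611.9 114.2 149.1] tooly_yaw=92.6 w=62.4 F=[-10.1  -5.2  21.9] q=[ 0.1   0.19  1.85 -0.01  1.07 -1.51]
 turn about x: 0.007
 shift AFTER turn (tool x,y,z): [ 0.0093 -0.0008  0.0015]  len 0.009
```

View pics/w33.png

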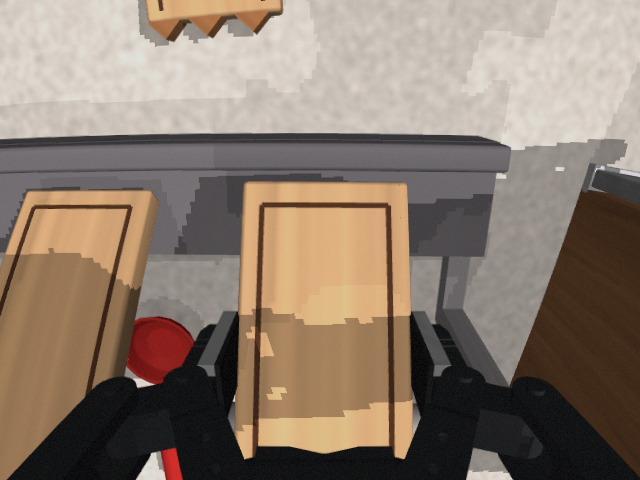

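```bash
python3 -m pendant '[[0.04,[0.008,0,0],0],[0.04,[0.008,0,0],0],[0.04,[0.005,0,0],0]]'; python3 -c "
from h import *
gplan([616,113,77],92.2,63);snap('wrist','w34')
img,d,C=load('w34','wrist'); P=cloud(C,d)
print([(v,'%d,%d,%d'%tuple(P[v,325])) for v in range(170,440,15)])"
```

```text
clock: 29.35
ee_pos: [613.0, 114.4, 140.9]
eef_rot: [-0.021, 0.692, 0.013, 0.722]
wrist_force: [-15.1, -5.7, 23.0]
gripper_width: 62.1
toolx [ 0.042 -0.01  -0.999]
t=29.4 tcp=[613.  114.4 140.9] tooly_yaw=92.7 w=62.1 F=[-15.1  -5.7  23. ] q=[ 0.1   0.2   1.85 -0.02  1.05 -1.51]
 turn about x: 0.009
 shift AFTER turn (tool x,y,z): [ 0.001  -0.0008  0.0002]  len 0.001
[(170, '560,109,30'), (185, '567,109,29'), (200, '569,110,46'), (215, '574,110,52'), (230, '579,110,57'), (245, '584,110,61'), (260, '588,111,64'), (275, '593,111,68'), (290, '597,111,72'), (305, '601,111,76'), (320, '605,112,81'), (335, '609,112,84'), (350, '613,112,88'), (365, '616,112,92'), (380, '620,113,96'), (395, '624,113,98'), (410, '629,113,100'), (425, '632,113,104')]
```

```bash
python3 -m pendant '[[0.04,[0.008,0,0],0],[0.04,[0.006,0,0],0]]'; python3 -m pendant '[[0.066,[0,0,0],0],[0.075,[0,0,0],0],[0.08,[0,0,0],0],[0.08,[0,0,0],0]]'; python3 -c "
from h import *
snap('wrist','w35')
img,d,C=load('w35','wrist'); P=cloud(C,d)
print([(v,'%d,%d,%d'%tuple(P[v,325])) for v in range(170,440,15)])"
```

```text
clock: 29.6
ee_pos: [613.9, 114.7, 137.1]
eef_rot: [-0.022, 0.69, 0.013, 0.723]
wrist_force: [-18.9, -6.4, 28.2]
gripper_width: 62.4
clock: 30.0
ee_pos: [611.9, 117.0, 138.9]
eef_rot: [-0.023, 0.689, 0.014, 0.724]
wrist_force: [0.5, 0.3, -0.6]
gripper_width: 80.1
[(170, '556,111,43'), (185, '566,111,29'), (200, '570,112,39'), (215, '575,112,44'), (230, '580,112,49'), (245, '584,113,54'), (260, '589,113,59'), (275, '593,113,64'), (290, '597,114,68'), (305, '602,114,72'), (320, '605,114,77'), (335, '609,114,80'), (350, '613,115,85'), (365, '616,115,89'), (380, '619,115,94'), (395, '623,115,96'), (410, '626,115,100'), (425, '629,116,104')]
```

View pics/w35.png

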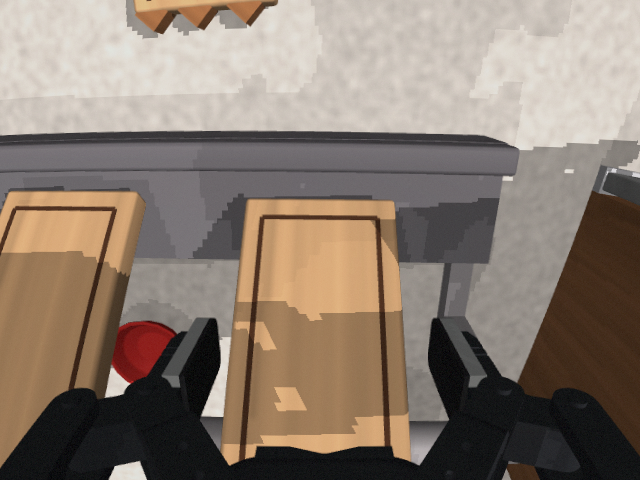

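```bash
python3 -m pendant '[[0.085,[-0.03,0,0],0],[0.085,[-0.04,0,0],0],[0.085,[-0.04,0,0],0],[0.085,[-0.02,-0.01,-0.03],0],[0.085,[0,-0.015,-0.045],0],[0.085,[0,-0.015,-0.045],0],[0.085,[0,-0.01,-0.045],0],[0.085,[0,0,-0.03],0]]'; python3 -c "
from h import *
snap('wrist','w36'); snap('top','t36')
gplan([420,57,200],95.5,63)"
```

```text
clock: 30.85
ee_pos: [409.2, 57.2, 261.0]
eef_rot: [-0.024, 0.692, 0.014, 0.721]
wrist_force: [0.6, -0.1, -0.3]
gripper_width: 85.1
toolx [ 0.041 -0.013 -0.999]
t=30.9 tcp=[408.4  57.7 260.6] tooly_yaw=93.1 w=85.0 F=[ 0.2  0.9 -0.1] q=[ 0.02 -0.43  2.22 -0.01  1.32 -1.61]
 turn about x: -0.041
 shift AFTER turn (tool x,y,z): [-0.0019 -0.0008  0.009 ]  len 0.009
```

View pics/w36.png

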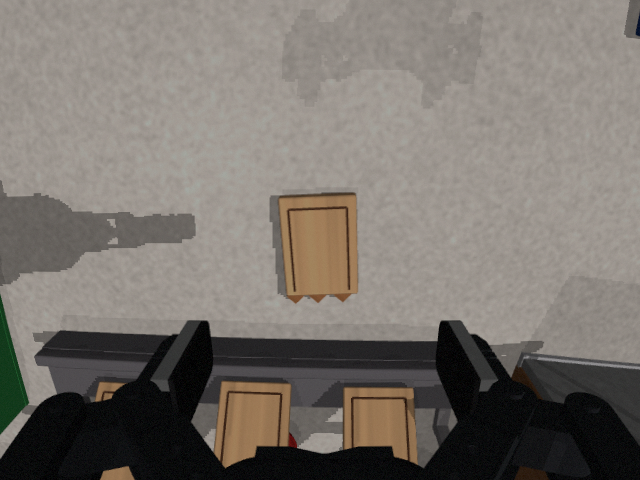

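View pics/t36.png

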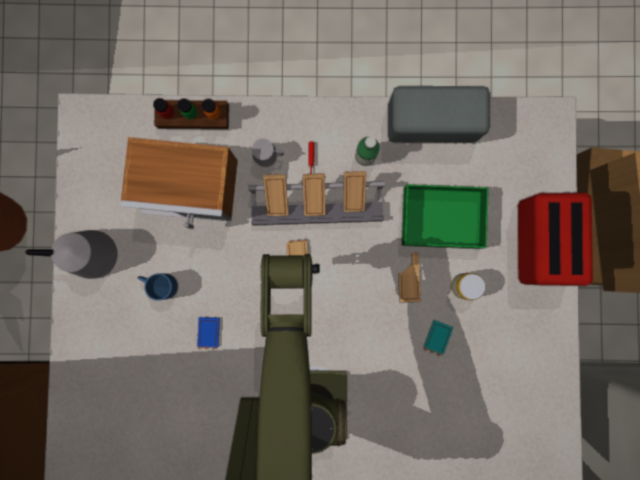

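```bash
python3 - <<'E'
from h import *
img,d,C=load('w36','wrist')
board(C,'stub',[(279,197),(355,194),(357,293),(287,297)],back=3)
gplan([432,56,20],94,62)
E
```

```text
stub c [448.3  50. ] edges [61. 89. 62. 91.] ang 5.6 grip [445.3  49.7]
toolx [ 0.041 -0.013 -0.999]
t=30.9 tcp=[408.4  57.7 260.6] tooly_yaw=93.1 w=85.0 F=[ 0.2  0.9 -0.1] q=[ 0.02 -0.43  2.22 -0.01  1.32 -1.61]
 turn about x: -0.015
 shift AFTER turn (tool x,y,z): [0.1794 0.0005 0.0136]  len 0.180
```

```bash
python3 -c "
from h import *
gplan([445.3,49.7,20],95.6,62)"
python3 -m pendant '[[0.085,[0.035,-0.005,0.014],-0.04],[0.085,[0.045,-0.005,0.014],0],[0.085,[0.045,0,0],0],[0.085,[0.04,0,0],0],[0.085,[0,0,0],0]]'; python3 -c "
from h import *
gplan([445.3,49.7,6],95.6,62)"
```

```text
toolx [ 0.041 -0.013 -0.999]
t=30.9 tcp=[408.4  57.7 260.6] tooly_yaw=93.1 w=85.0 F=[ 0.2  0.9 -0.1] q=[ 0.02 -0.43  2.22 -0.01  1.32 -1.61]
 turn about x: -0.043
 shift AFTER turn (tool x,y,z): [ 0.18   -0.0075  0.0263]  len 0.182
clock: 31.45
ee_pos: [450.2, 47.8, 95.9]
eef_rot: [-0.04, 0.687, 0.029, 0.725]
wrist_force: [-1.0, -0.5, -0.6]
gripper_width: 85.1
toolx [ 0.054 -0.012 -0.998]
t=31.4 tcp=[450.2  47.8  95.9] tooly_yaw=95.5 w=85.1 F=[-1.  -0.5 -0.6] q=[-0.01 -0.11  2.26 -0.01  0.93 -1.67]
 turn about x: -0.001
 shift AFTER turn (tool x,y,z): [ 0.0275  0.0039 -0.0095]  len 0.029
```

```bash
python3 -m pendant '[[0.085,[0.014,0.004,-0.008],0],[0.085,[0.012,0,-0.001],0],[0.08,[0.003,0,0],0],[0.08,[0,0,0],0]]'; python3 -c "
from h import *
gplan([445.3,49.7,6],95.6,62);snap('wrist','w37')"
```

```text
clock: 31.85
ee_pos: [446.6, 50.9, 68.8]
eef_rot: [-0.04, 0.685, 0.029, 0.727]
wrist_force: [0.4, -0.0, -1.0]
gripper_width: 79.8
toolx [ 0.059 -0.012 -0.998]
t=31.9 tcp=[446.6  50.9  68.8] tooly_yaw=95.6 w=79.8 F=[ 0.4 -0.  -1. ] q=[-0.   -0.06  2.28 -0.02  0.86 -1.66]
 turn about x: -0.001
 shift AFTER turn (tool x,y,z): [ 0.0006  0.0001 -0.005 ]  len 0.005
```

View pics/w37.png

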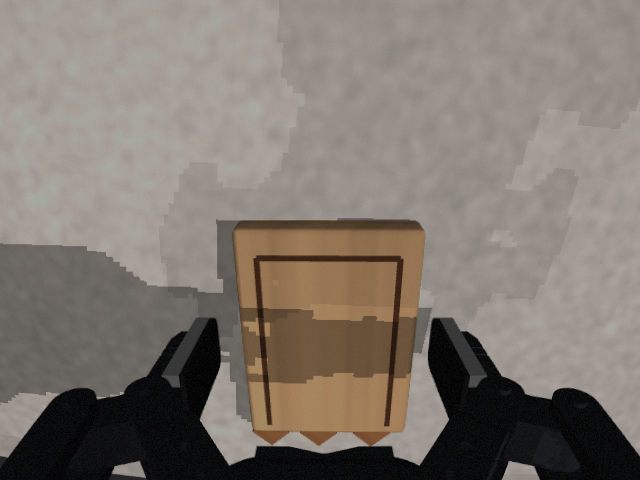

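```bash
python3 -m pendant '[[0.06,[0.001,0,-0.003],0],[0.04,[0,0,0],0],[0.04,[0,0,0],0],[0.04,[0,0,0],0],[0.04,[-0.03,0,0],0],[0.04,[-0.04,0,0],0],[0.04,[-0.04,0,0],0],[0.04,[-0.02,0,0],0]]'; python3 -c "
from h import *
gplan([571,-328,140],88,63)
snap('wrist','w38')"
```

```text
clock: 32.7
ee_pos: [434.6, 51.9, 201.5]
eef_rot: [-0.04, 0.686, 0.029, 0.726]
wrist_force: [0.7, 0.2, 0.1]
gripper_width: 62.1
toolx [ 0.057 -0.012 -0.998]
t=32.7 tcp=[434.6  51.9 201.5] tooly_yaw=95.5 w=62.1 F=[0.7 0.2 0.1] q=[ 0.   -0.31  2.23 -0.01  1.16 -1.66]
 turn about x: 0.132
 shift AFTER turn (tool x,y,z): [ 0.0108 -0.3743  0.1456]  len 0.402
```

View pics/w38.png

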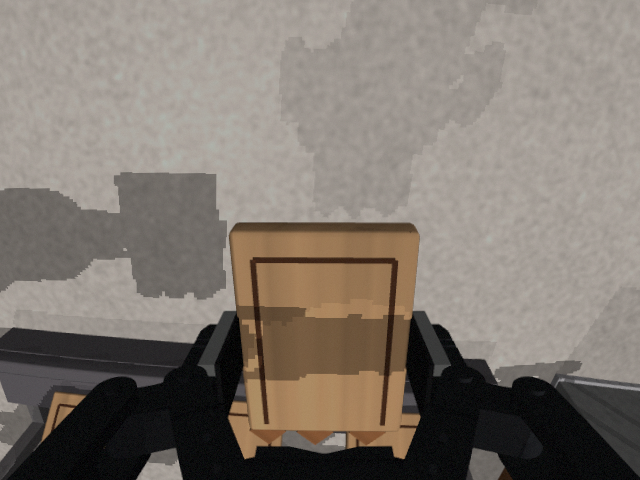

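```bash
python3 -m pendant '[[0.04,[0,0,0],0.13],[0.04,[0,-0.045,0.008],0],[0.04,[0,-0.045,0.008],0],[0.04,[0,-0.045,0.015],0],[0.04,[0,-0.045,0.02],0],[0.04,[0,-0.045,0.025],0],[0.04,[0,-0.045,0.025],0],[0.04,[0,-0.04,0.02],0]]'; python3 -m pendant '[[0.04,[0,0,0],0]]'; python3 -c "
from h import *
gplan([571,-328,140],88,63)
snap('wrist','w39')"
```

```text
clock: 33.55
ee_pos: [544.0, -262.1, 210.3]
eef_rot: [0.008, 0.685, -0.013, 0.729]
wrist_force: [0.9, -0.2, -0.7]
gripper_width: 61.8
clock: 33.65
ee_pos: [545.2, -266.6, 209.3]
eef_rot: [0.009, 0.685, -0.014, 0.729]
wrist_force: [0.9, 0.4, -0.8]
gripper_width: 62.1
toolx [ 0.062 -0.009 -0.998]
t=33.6 tcp=[ 545.2 -266.6  209.3] tooly_yaw=88.1 w=62.1 F=[ 0.9  0.4 -0.8] q=[-0.55  0.08  1.86  0.03  1.14 -2.1 ]
 turn about x: 0.002
 shift AFTER turn (tool x,y,z): [ 0.0084 -0.06    0.0235]  len 0.065
```

View pics/w39.png

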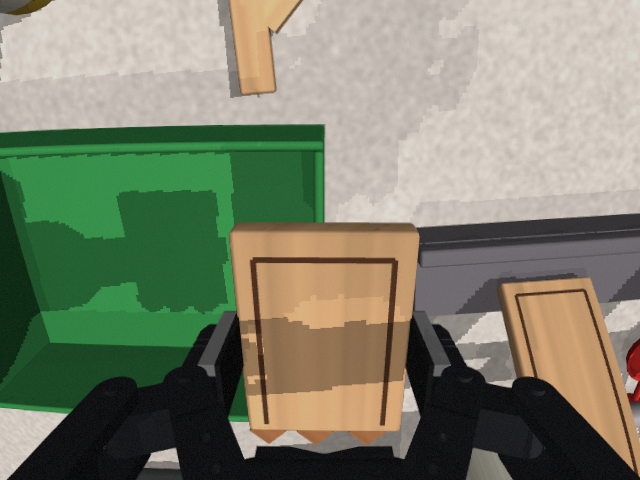

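```bash
python3 - <<'E'
from h import *
img,d,C=load('w39','wrist'); P=cloud(C,d)
print(onz(C,[(322,148),(323,240),(10,155)],80).round(), P[150,280],P[200,322],P[240,320])
E
python3 -m pendant '[[0.04,[0,-0.03,0.012],0],[0.04,[0,-0.03,0.012],0],[0.04,[0,0,0],0]]'; python3 -c "
from h import *
gplan([571,-328,60],88,63)
snap('wrist','w40')"
```

```text
[[ 488. -268.   80.]
 [ 535. -269.   80.]
 [ 483. -429.   80.]] [ 488.17388359 -288.56888691   79.43003469] [ 513.54720412 -269.22036539   80.1046644 ] [ 506.60452564 -268.7491887   151.51558678]
clock: 34.0
ee_pos: [564.8, -323.6, 205.8]
eef_rot: [0.01, 0.687, -0.011, 0.726]
wrist_force: [0.5, 0.3, -0.6]
gripper_width: 62.3
toolx [ 0.055 -0.002 -0.999]
t=34.0 tcp=[ 564.8 -323.6  205.8] tooly_yaw=88.3 w=62.3 F=[ 0.5  0.3 -0.6] q=[-0.61  0.18  1.76  0.03  1.16 -2.17]
 turn about x: 0.005
 shift AFTER turn (tool x,y,z): [ 0.083  -0.0041 -0.0016]  len 0.083
```

View pics/w40.png

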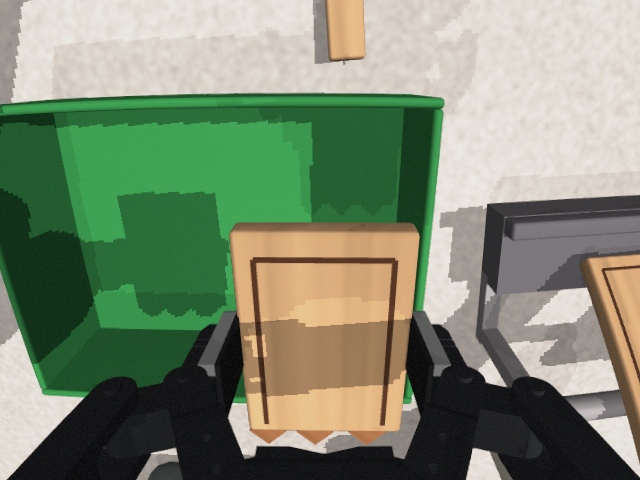

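```bash
python3 -m pendant '[[0.04,[0,-0.012,0.003],0],[0.04,[0.035,0,0],0],[0.04,[0.035,0,0],0],[0.04,[0.03,0,0],0],[0.04,[0,0,0],0]]'; python3 -c "
from h import *
gplan([574,-336,25],88,63)
snap('wrist','w41')"
```

```text
clock: 34.55
ee_pos: [572.2, -330.5, 104.0]
eef_rot: [0.008, 0.687, -0.009, 0.726]
wrist_force: [-0.0, 0.8, -0.8]
gripper_width: 62.1
toolx [ 0.055 -0.001 -0.998]
t=34.5 tcp=[ 572.2 -330.5  104. ] tooly_yaw=88.6 w=62.1 F=[-0.   0.8 -0.8] q=[-0.61  0.32  1.78  0.04  1.   -2.18]
 turn about x: 0.011
 shift AFTER turn (tool x,y,z): [ 0.016  -0.0055 -0.0024]  len 0.017
```

View pics/w41.png

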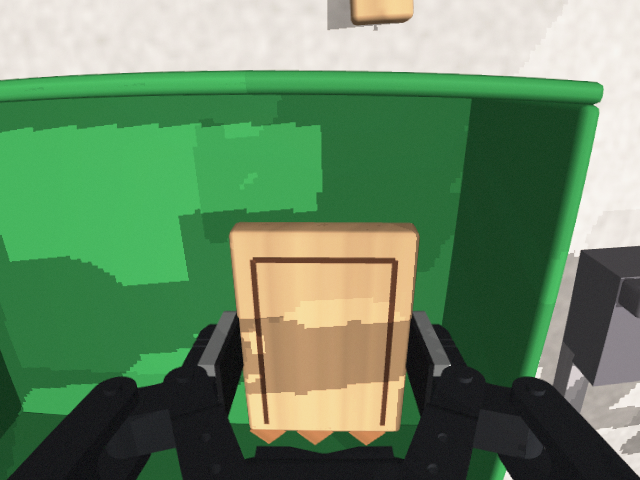

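```bash
python3 -m pendant '[[0.04,[0.01,-0.005,0],0],[0.04,[0.012,0,0],0],[0.04,[0,0,0],0],[0.07,[0,0,0],0],[0.072,[0,0,0],0],[0.072,[-0.01,0,0],0],[0.072,[-0.04,0,0],0],[0.072,[-0.04,0,0],0]]'; python3 -c "
from h import *
gplan([574,-336,25],88,63)
snap('wrist','w42')"
```

```text
clock: 35.4
ee_pos: [569.6, -338.9, 180.1]
eef_rot: [0.005, 0.685, -0.012, 0.729]
wrist_force: [0.2, -0.6, 0.2]
gripper_width: 72.2
toolx [ 0.062 -0.01  -0.998]
t=35.4 tcp=[ 569.6 -338.9  180.1] tooly_yaw=88.6 w=72.2 F=[ 0.2 -0.6  0.2] q=[-0.63  0.23  1.75  0.03  1.11 -2.19]
 turn about x: 0.011
 shift AFTER turn (tool x,y,z): [ 0.092   0.0043 -0.0053]  len 0.092
```

View pics/w42.png

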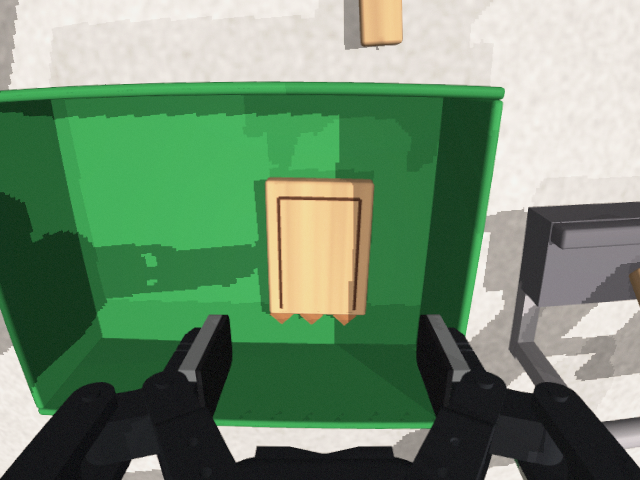

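```bash
python3 -m pendant '[[0.085,[-0.04,0,0],0],[0.085,[-0.03,0.01,-0.03],0],[0.085,[0,0.01,-0.045],0],[0.085,[0,0.01,-0.045],0],[0.085,[0,0.01,-0.045],0],[0.085,[0,0.01,-0.02],0],[0.085,[0,0,0],0]]'; python3 -c "
from h import *
snap('wrist','w43')
gplan([360,-289,200],91.4,63)"
```

```text
clock: 36.15
ee_pos: [381.4, -283.0, 259.7]
eef_rot: [-0.003, 0.674, -0.016, 0.738]
wrist_force: [0.4, -0.1, 0.4]
gripper_width: 84.8
toolx [ 0.091 -0.03  -0.995]
t=36.2 tcp=[ 382.4 -283.6  260.2] tooly_yaw=88.9 w=85.3 F=[ 0.9  0.5 -0.8] q=[-0.77 -0.29  2.11  0.04  1.23 -2.33]
 turn about x: -0.044
 shift AFTER turn (tool x,y,z): [-0.005  -0.0029 -0.0279]  len 0.028
```

View pics/w43.png

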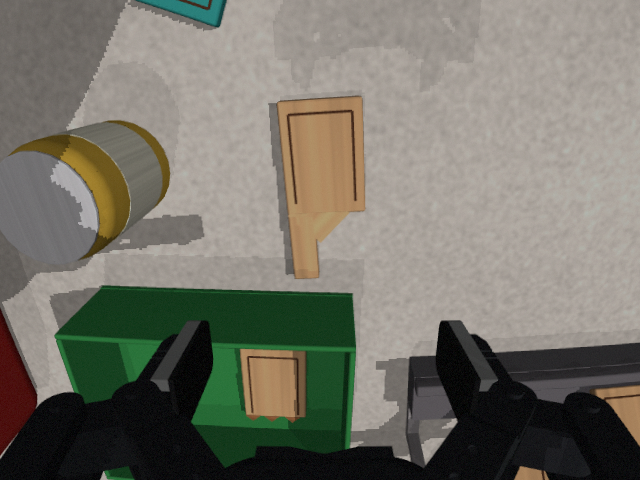

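```bash
python3 - <<'E'
from h import *
img,d,C=load('w43','wrist')
board(C,'chip',[(278,101),(363,96),(366,209),(289,213)],back=-12)
board(C,'chipfull',[(278,101),(363,96),(366,276),(295,278)],back=15)
print('tin',onz(C,[(103,215),(60,150)],110).round())
E
```

```text
chip c [ 356.4 -291. ] edges [63. 88. 63. 88.] ang 2.4 grip [ 368.3 -290.5]
chipfull c [ 386.9 -290.1] edges [ 63. 149.  62. 149.] ang 2.1 grip [ 371.9 -290.7]
tin [[ 367. -418.  110.]
 [ 328. -435.  110.]]
```

```bash
python3 -c "
from h import *
gplan([370,-290.6,20],92.3,62)"
```

```text
toolx [ 0.091 -0.03  -0.995]
t=36.2 tcp=[ 382.4 -283.6  260.2] tooly_yaw=88.9 w=85.3 F=[ 0.9  0.5 -0.8] q=[-0.77 -0.29  2.11  0.04  1.23 -2.33]
 turn about x: -0.060
 shift AFTER turn (tool x,y,z): [ 0.1761  0.0015 -0.0342]  len 0.179
```

```bash
python3 -m pendant '[[0.085,[0.035,0,-0.016],-0.06],[0.085,[0.045,0.0015,-0.016],0],[0.085,[0.045,0,0],0],[0.085,[0.035,0,0],0],[0.085,[0,0,0],0]]'; python3 -c "
from h import *
gplan([370,-290.6,6],92.3,62)"
```

```text
clock: 36.7
ee_pos: [373.0, -292.5, 101.7]
eef_rot: [-0.032, 0.669, 0.001, 0.743]
wrist_force: [0.3, 0.4, -0.8]
gripper_width: 85.1
toolx [ 0.105 -0.041 -0.994]
t=36.7 tcp=[ 373.  -292.5  101.7] tooly_yaw=92.6 w=85.1 F=[ 0.3  0.4 -0.8] q=[-0.8  -0.09  2.24  0.06  0.89 -2.45]
 turn about x: 0.005
 shift AFTER turn (tool x,y,z): [ 0.0327  0.0064 -0.0128]  len 0.036
```

```bash
python3 -m pendant '[[0.085,[0.014,0.006,-0.011],0],[0.085,[0.014,0,-0.002],0],[0.08,[0.004,0,0],0],[0.08,[0,0,0],0]]'; python3 -c "
from h import *
gplan([370,-290.6,6],92.3,62);snap('wrist','w44')"
```

```text
clock: 37.1
ee_pos: [369.0, -292.3, 74.0]
eef_rot: [-0.035, 0.666, 0.0, 0.745]
wrist_force: [0.1, 0.2, -0.0]
gripper_width: 80.1
toolx [ 0.112 -0.046 -0.993]
t=37.1 tcp=[ 369.  -292.3   74. ] tooly_yaw=92.7 w=80.1 F=[ 0.1  0.2 -0. ] q=[-0.81 -0.05  2.26  0.07  0.82 -2.47]
 turn about x: 0.007
 shift AFTER turn (tool x,y,z): [ 0.0055  0.0051 -0.0064]  len 0.010
```

View pics/w44.png

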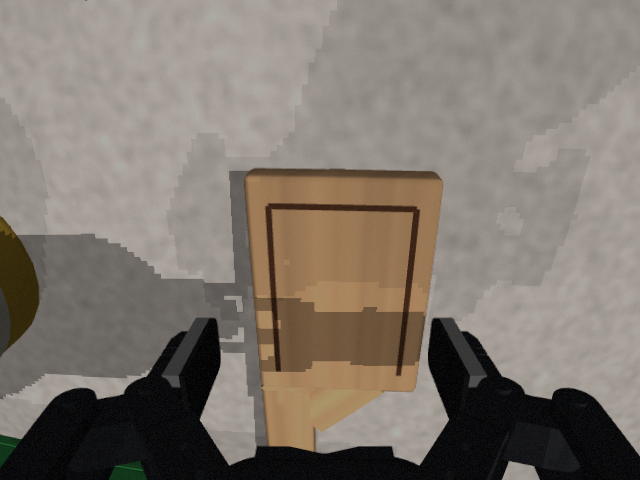

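```bash
python3 -m pendant '[[0.08,[0.0,0.005,-0.004],0],[0.08,[0.006,0,0],0],[0.06,[0,0,0],0],[0.04,[0,0,0],0],[0.04,[0,0,0],0],[0.04,[0,0,0],0],[0.04,[-0.03,0,0],0],[0.04,[-0.04,0,0],0]]'; python3 -c "
from h import *
gplan([570,-440,140],88,63);snap('wrist','w45')"
```

```text
clock: 37.95
ee_pos: [356.8, -283.1, 136.6]
eef_rot: [-0.033, 0.668, 0.002, 0.743]
wrist_force: [0.1, -0.5, -0.5]
gripper_width: 62.0
toolx [ 0.108 -0.041 -0.993]
t=38.0 tcp=[ 356.8 -283.1  136.6] tooly_yaw=92.7 w=62.0 F=[ 0.1 -0.5 -0.5] q=[-0.81 -0.2   2.26  0.06  0.97 -2.46]
 turn about x: 0.082
 shift AFTER turn (tool x,y,z): [-0.0369 -0.1495  0.217 ]  len 0.266
```

View pics/w45.png

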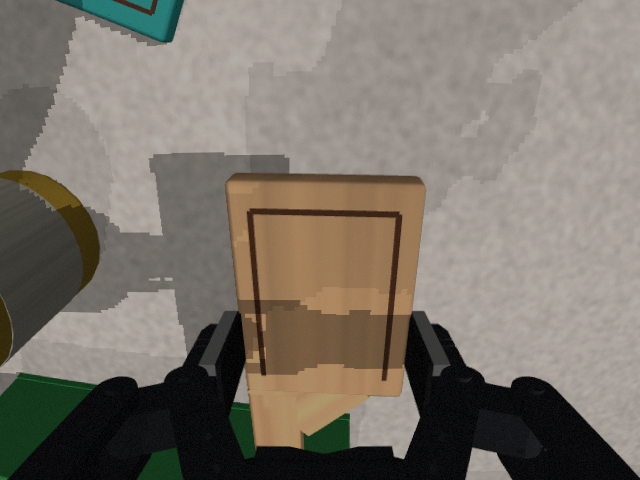

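```bash
python3 -m pendant '[[0.04,[-0.04,0,0],0.08],[0.04,[-0.03,0,0.02],0],[0.04,[0.002,-0.01,0.045],0],[0.04,[0.002,-0.02,0.045],0],[0.04,[0.002,-0.03,0.045],0],[0.04,[0.002,-0.04,0.035],0],[0.04,[0,-0.03,0.01],0],[0.04,[0,0,0],0]]'; python3 -c "
from h import *
gplan([558,-440,130],88,63);snap('wrist','w46')"
```

```text
clock: 38.8
ee_pos: [545.2, -415.5, 238.8]
eef_rot: [-0.007, 0.662, -0.03, 0.749]
wrist_force: [-0.6, 0.6, -0.9]
gripper_width: 61.8
toolx [ 0.122 -0.055 -0.991]
t=38.8 tcp=[ 545.2 -415.5  238.8] tooly_yaw=88.0 w=61.8 F=[-0.6  0.6 -0.9] q=[-0.74  0.19  1.69  0.05  1.13 -2.3 ]
 turn about x: -0.001
 shift AFTER turn (tool x,y,z): [ 0.0478 -0.0184 -0.    ]  len 0.051
```

View pics/w46.png

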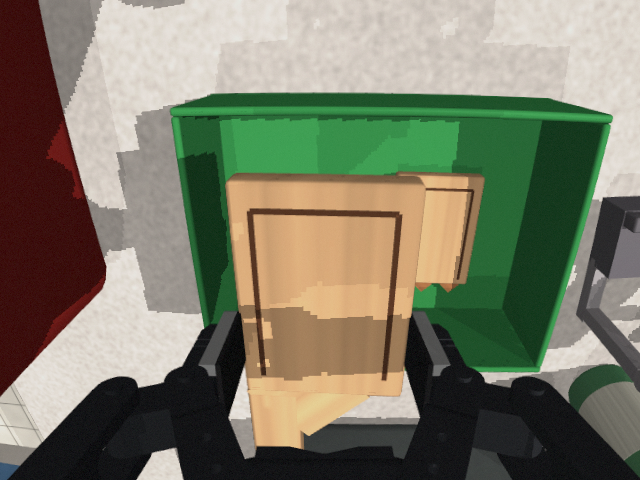

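```bash
python3 - <<'E'
from h import *
img,d,C=load('w46','wrist'); P=cloud(C,d)
print('rim near L/R',onz(C,[(175,112),(608,119)],80).round())
print('far R rim',onz(C,[(540,370)],80).round(), 'L wall', onz(C,[(207,320)],80).round())
print('stub R edge',onz(C,[(483,175),(466,283)],17).round())
# held board: near edge & end
for uv in [(245,185),(410,185),(325,185),(325,300),(260,300),(395,300),(270,440)]: print(uv,P[uv[1],uv[0]].round())
E
```

```text
rim near L/R [[ 479. -504.   80.]
 [ 487. -271.   80.]]
far R rim [[ 661. -274.   80.]] L wall [[ 616. -508.   80.]]
stub R edge [[ 536. -314.   17.]
 [ 626. -316.   17.]]
(245, 185) [ 491. -443.  179.]
(410, 185) [ 492. -392.  177.]
(325, 185) [ 492. -418.  177.]
(325, 300) [ 534. -420.  178.]
(260, 300) [ 534. -443.  179.]
(395, 300) [ 534. -395.  179.]
(270, 440) [ 610. -447.  179.]
```

```bash
python3 -m pendant '[[0.04,[0.02,-0.02,0.002],0],[0.04,[0.025,-0.003,0.001],0],[0.04,[0.03,0,0],0],[0.04,[0,0,0],0]]'; python3 -c "
from h import *
gplan([561,-440,24],88,63)"
```

```text
clock: 39.25
ee_pos: [554.4, -438.3, 162.2]
eef_rot: [-0.006, 0.663, -0.028, 0.748]
wrist_force: [-0.5, 1.0, -1.0]
gripper_width: 61.9
toolx [ 0.119 -0.05  -0.992]
t=39.2 tcp=[ 554.4 -438.3  162.2] tooly_yaw=88.0 w=61.9 F=[-0.5  1.  -1. ] q=[-0.76  0.31  1.68  0.05  1.03 -2.32]
 turn about x: 0.000
 shift AFTER turn (tool x,y,z): [ 0.0749  0.0049 -0.0102]  len 0.076
```

```bash
python3 -m pendant '[[0.04,[0.02,0.003,-0.008],0],[0.04,[0.02,0.002,-0.002],0],[0.04,[0,0,0],0]]'; python3 -c "
from h import *
snap('wrist','w47')
gplan([561,-440,24],88,63)"
```

```text
clock: 39.55
ee_pos: [548.7, -432.7, 122.7]
eef_rot: [-0.006, 0.663, -0.028, 0.748]
wrist_force: [-0.5, 0.3, -0.8]
gripper_width: 61.7
toolx [ 0.122 -0.051 -0.991]
t=39.6 tcp=[ 549.3 -433.3  124.3] tooly_yaw=88.1 w=62.0 F=[ 0.3 -0.1 -1.5] q=[-0.76  0.34  1.72  0.06  0.96 -2.33]
 turn about x: 0.001
 shift AFTER turn (tool x,y,z): [ 0.0382 -0.0015 -0.0006]  len 0.038
```

View pics/w47.png

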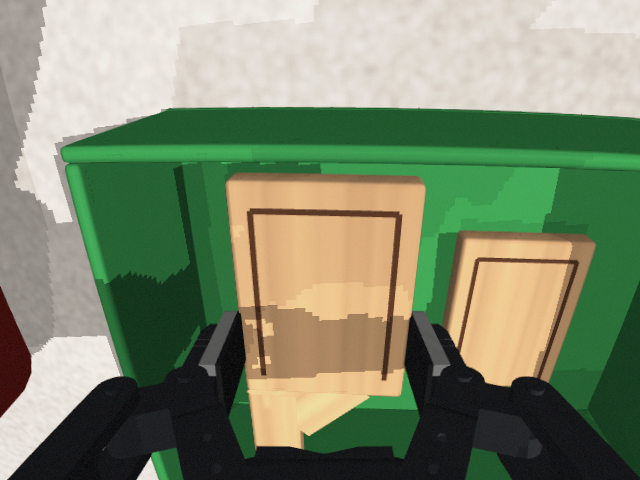

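```bash
python3 -m pendant '[[0.04,[0.018,-0.006,0],0],[0.04,[0.014,0,-0.001],0],[0.04,[0,0,0],0]]'; python3 -c "
from h import *
snap('wrist','w48')
gplan([561,-440,24],88,63)"
```

```text
clock: 39.9
ee_pos: [554.3, -442.0, 99.3]
eef_rot: [-0.009, 0.659, -0.03, 0.751]
wrist_force: [-0.9, 0.8, -1.1]
gripper_width: 62.1
toolx [ 0.13  -0.059 -0.99 ]
t=40.0 tcp=[ 554.7 -442.4  100.4] tooly_yaw=88.1 w=61.8 F=[-0.1  0.3  0.4] q=[-0.76  0.38  1.71  0.06  0.92 -2.34]
 turn about x: 0.002
 shift AFTER turn (tool x,y,z): [ 0.0133  0.0068 -0.0038]  len 0.015
```

View pics/w48.png

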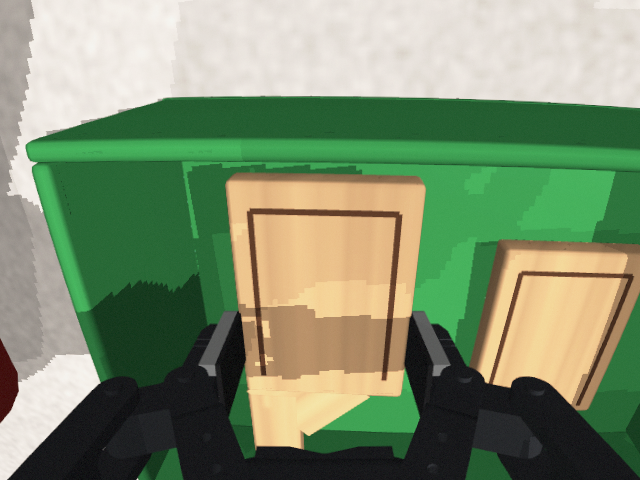

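```bash
python3 -m pendant '[[0.04,[0.012,0.004,-0.003],0],[0.04,[0.003,0,0],0],[0.066,[0,0,0],0],[0.07,[0,0,0],0],[0.07,[0,0,0],0],[0.07,[-0.02,0,0],0],[0.07,[-0.04,0,0],0],[0.07,[-0.04,0,0],0]]'; python3 -c "
from h import *
snap('wrist','w49')
gplan([561,-440,24],88,63)"
```

```text
clock: 40.75
ee_pos: [541.3, -428.0, 185.3]
eef_rot: [-0.007, 0.661, -0.026, 0.75]
wrist_force: [0.7, 0.2, 0.7]
gripper_width: 70.0
toolx [ 0.135 -0.056 -0.989]
t=40.8 tcp=[ 543.5 -430.3  194.5] tooly_yaw=88.2 w=70.2 F=[ 1.7 -3.   5.2] q=[-0.76  0.24  1.71  0.06  1.05 -2.33]
 turn about x: 0.004
 shift AFTER turn (tool x,y,z): [ 1.086e-01 -1.000e-04 -5.700e-03]  len 0.109
```

View pics/w49.png

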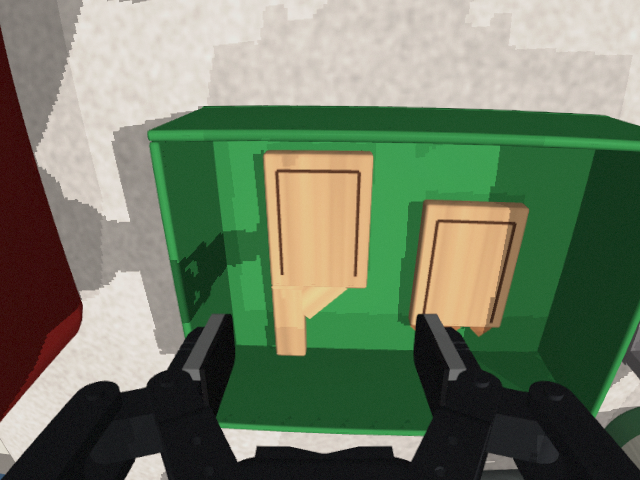

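```bash
python3 -m pendant '[[0.085,[-0.04,0,0],0],[0.085,[-0.04,0,0],0],[0.085,[-0.03,0.02,-0.03],0],[0.085,[0,0.04,-0.04],0],[0.085,[0,0.04,-0.04],0],[0.085,[0,0.04,-0.04],0],[0.085,[0,0.04,-0.03],0],[0.085,[0,0,0],0]]'; python3 -c "
from h import *
plan(None)
i,d,s=snap('wrist','w50'); snap('top','t50'); snap('scene','s50')
C=cam('top'); im,dt,_=load('t50','top'); P=cloud(C,dt)
g=P[...,2]
for n,u in (('A',276),('B',315),('D',355)): print(n,[(v,'%d,%d,%d'%tuple(P[v,u])) for v in range(172,216,4)])
cv2.imwrite('pics/c50.png',cv2.resize(im[125:255,110:500,::-1],(798,266),interpolation=cv2.INTER_CUBIC))
cv2.imwrite('pics/cs50.png',cv2.resize(i[:,:,::-1],None,fx=1,fy=1))
"
```

```text
clock: 41.6
ee_pos: [361.5, -249.9, 281.1]
eef_rot: [-0.016, 0.65, -0.038, 0.759]
wrist_force: [0.2, -0.4, -0.8]
gripper_width: 85.0
t=41.6 tcp=[ 361.5 -249.9  281.1] tooly_yaw=87.9 w=85.0 F=[ 0.2 -0.4 -0.8] q=[-0.75 -0.44  2.19  0.05  1.23 -2.3 ]
A [(172, '711,122,0'), (176, '675,111,146'), (180, '666,112,132'), (184, '655,112,126'), (188, '644,112,120'), (192, '635,113,103'), (196, '624,114,92'), (200, '614,115,82'), (204, '603,115,75'), (208, '592,116,60'), (212, '581,116,52')]
B [(172, '712,1,-1'), (176, '678,0,136'), (180, '666,0,139'), (184, '657,0,120'), (188, '647,0,108'), (192, '636,0,100'), (196, '625,0,93'), (200, '615,0,79'), (204, '605,0,66'), (208, '594,0,57'), (212, '583,0,41')]
D [(172, '689,-114,142'), (176, '676,-114,148'), (180, '667,-115,136'), (184, '657,-116,122'), (188, '646,-116,116'), (192, '637,-117,101'), (196, '627,-118,86'), (200, '618,-119,66'), (204, '607,-120,55'), (208, '596,-121,41'), (212, '585,-121,37')]
```

View pics/w50.png

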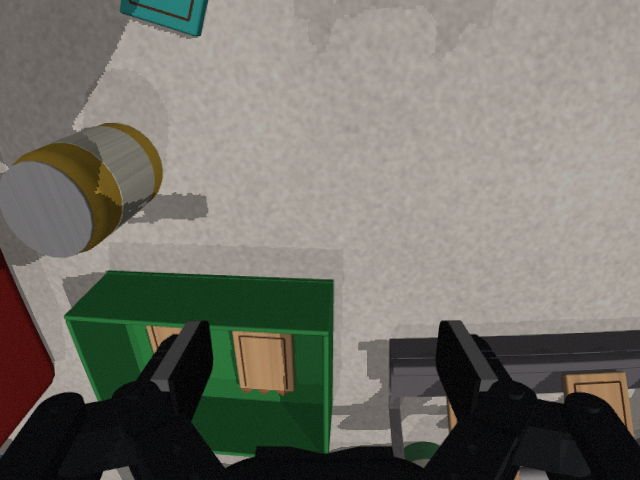

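View pics/c50.png

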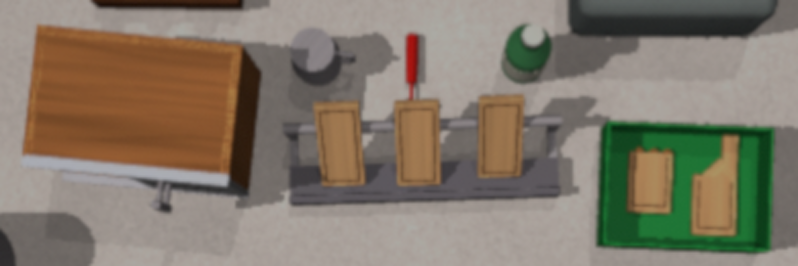

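View pics/s50.png

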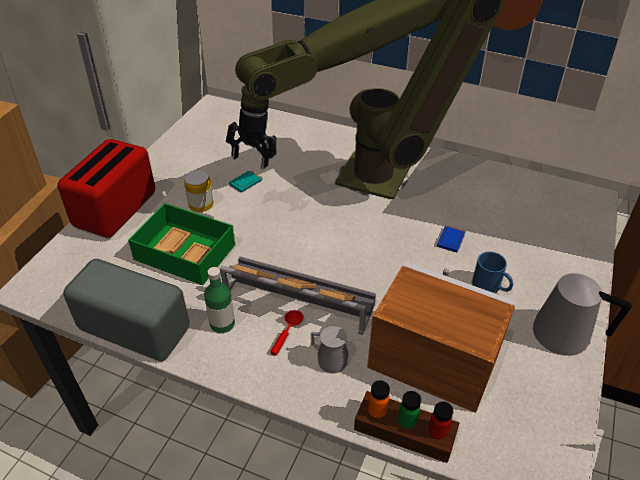

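```bash
python3 - <<'E'
from h import *
im,dt,C=load('t50','top'); P=cloud(C,dt)
v,u=np.where((abs(P[...,2]-183)<8)&(P[...,0]>515)&(P[...,0]<545)&(P[...,1]>320)&(P[...,1]<450)); print(P[v,u].mean(0).round(1),len(v))
r.job_done()
E
```

```text
[530.7 357.8 183.9] 22
the job is handed in; nothing more can be done
```

I slid the cabinet door shut first. Then I leaned the three whole boards on the stand and put both broken boards flat in the scrap bin. The job was handed in at about 42 s of the 210 s, and no verdict was reported.

My last camera checks showed:
- **Door:** it was pushed against its stop (about 63 N at the wrist) and had travelled about 73 mm. Its right edge was level with the cabinet's side, and the pull bar was still there at the end, at y of about 358 mm, within 2 mm.
- **Whole boards:** all three stand with their foot in the gutter and their back on the rail, at stand y of about +118, +5 and −113 mm. They lean 45 to 50 degrees and are within about 5 degrees of square. There was no fourth whole board on the work surface.
- **Broken boards:** the stub and the chipped board lie flat and side by side in the bin. The stub had been knocked about 30 mm aside before I reached it, so I measured it again before gripping it.
- **Other kitchen things:** they look unmoved in the pictures, and the gripper was clear of everything at the end.

One thing went wrong: pushing on the door stop tilted the tool by about 7 degrees. I pressed the closed fingertips sideways on the cabinet's side (up to about 50 N) to take most of it out. A forward lean of up to about 8 degrees came and went for the rest of the run, and I allowed for it in the moves.

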